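Load the sample changer, one holder per click

TASK

Lift the cover plate off its two pins on the sample changer and lay it flat on the black rubber mat. Then load every sample holder from the tool tray: stand one fully home, foot down, in the pocket at the open window and turn the wheel by its knob one click clockwise (seen from above) after each, the last included, so that they fill neighbouring pockets and an empty one stands in the window. Finally seat the cover back on its pins; leave the tools and the tape roll alone.

Things in the scene. Friction and masses are not known exactly. Their poses are not given: they have to be found in the camera images.
- changer: Sample changer, fixed: grey housing 230 x 230 x 30 mm, above it a wheel with six cup pockets, above that a clear guard plate 230 x 230 x 4 mm on four corner posts (top 100 mm over the bench). Origin: on the wheel's axis at bench level. Its -x side, roughly facing the robot, has the loading window. Two taper-topped steel pins, 8 mm thick, 12 mm high, stand on the guard at x = -77, y = -62 and +62 mm.
- wheel (a joint): Turn of the wheel, rad: 0 at the start, growing clockwise as seen from above; it springs into a click stop (detent) every 60 degrees (1.047 rad), peak detent torque about 0.25 N m, and if let go past half-way swings by itself into the nearest stop. At k clicks pocket k stands in the window.
- knob_grip (a point): Point on the wheel's axis, 128 mm above the bench, where to grip the knob that turns the wheel: an upright black bar 44 mm long (along this frame's x), 14 mm thick (along its y), from 106 to 138 mm above the bench. The frame turns with the wheel.
- pocket0 (a point): Where the middle of a fully home holder is in pocket 0 of the wheel (66 mm above the bench, 74 mm from the axis). The pocket: a round cup of 35.5 mm bore, 12 mm deep, floor 42 mm and rim 54 mm above the bench. It turns with the wheel. In the window at the start.
- pocket1 (a point): Where the middle of a fully home holder is in pocket 1 of the wheel (66 mm above the bench, 74 mm from the axis). The pocket: a round cup of 35.5 mm bore, 12 mm deep, floor 42 mm and rim 54 mm above the bench. It turns with the wheel. Comes into the window after 1 click clockwise.
- pocket2 (a point): Where the middle of a fully home holder is in pocket 2 of the wheel (66 mm above the bench, 74 mm from the axis). The pocket: a round cup of 35.5 mm bore, 12 mm deep, floor 42 mm and rim 54 mm above the bench. It turns with the wheel. Comes into the window after 2 clicks clockwise.
- pocket3 (a point): Where the middle of a fully home holder is in pocket 3 of the wheel (66 mm above the bench, 74 mm from the axis). The pocket: a round cup of 35.5 mm bore, 12 mm deep, floor 42 mm and rim 54 mm above the bench. It turns with the wheel. Comes into the window after 3 clicks clockwise.
- pocket4 (a point): Where the middle of a fully home holder is in pocket 4 of the wheel (66 mm above the bench, 74 mm from the axis). The pocket: a round cup of 35.5 mm bore, 12 mm deep, floor 42 mm and rim 54 mm above the bench. It turns with the wheel. Comes into the window after 4 clicks clockwise.
- pocket5 (a point): Where the middle of a fully home holder is in pocket 5 of the wheel (66 mm above the bench, 74 mm from the axis). The pocket: a round cup of 35.5 mm bore, 12 mm deep, floor 42 mm and rim 54 mm above the bench. It turns with the wheel. Comes into the window after 5 clicks clockwise.
- window (a point): Where the middle of a fully home holder is in the pocket now in the window; fixed to the changer (x = -74 mm, 66 mm above the bench), axes as the changer's. The window is a notch in the guard, 94 mm wide along y, open at the front, reaching back to x = -36 mm of the changer. Only the pocket in the window can be reached from above.
- cover_grip (a point): Cover plate: steel, 80 (x) by 150 (y) by 5 mm, about 0.25 kg, with an upright black handle bar, 14 mm thick (x), 60 mm long (y), from 5 to 38 mm above the plate's underside. This point is in the middle of the bar, 26 mm above the plate's underside. Two through holes, 11 mm wide, at y = -62 and +62 mm fit the pins. At the start it sits on the pins over the window.
- cover_home (a point): Where the cover's grip point is when the cover is seated on its pins (126 mm above the bench); axes as the changer's. The cover may go on either way round.
- holder0_mid (a point): Sample holder, about 90 g, 48 mm tall, upright turned part: steel foot 32 mm across and 16 mm high, stem 12 mm thick, black round head 22 mm across from 34 to 48 mm above its underside. This point is at its middle, 24 mm above its underside; z up along its axis. It may be absent: two to four of the four holders are there.
- holder1_mid (a point): Sample holder, about 90 g, 48 mm tall, upright turned part: steel foot 32 mm across and 16 mm high, stem 12 mm thick, black round head 22 mm across from 34 to 48 mm above its underside. This point is at its middle, 24 mm above its underside; z up along its axis. It may be absent: two to four of the four holders are there.
- holder2_mid (a point): Sample holder, about 90 g, 48 mm tall, upright turned part: steel foot 32 mm across and 16 mm high, stem 12 mm thick, black round head 22 mm across from 34 to 48 mm above its underside. This point is at its middle, 24 mm above its underside; z up along its axis. It may be absent: two to four of the four holders are there.
- holder3_mid (a point): Sample holder, about 90 g, 48 mm tall, upright turned part: steel foot 32 mm across and 16 mm high, stem 12 mm thick, black round head 22 mm across from 34 to 48 mm above its underside. This point is at its middle, 24 mm above its underside; z up along its axis. It may be absent: two to four of the four holders are there.
- tray: Shallow dark tool tray 142 (x) by 242 mm (y), floor 2 mm thick, rim 17 mm high, fixed; the holders stand in it at the start. Origin at the middle of its underside.
- mat: Black rubber mat 130 (x) by 170 mm (y), 3 mm thick, fixed on the bench; the cover is laid here. Origin at the middle of its underside.
- tape: Small roll of tape lying flat, 72 mm across, 18 mm high; leave it alone. Origin under its middle.
- gauges: Wooden cradle with step gauges, 45 x 110 x 38 mm; leave it alone. Origin under its middle.
- cutters: Side cutters lying flat, 69 x 128 x 13 mm; leave them alone. Origin under their middle.
- driver: Screwdriver lying flat, 188 mm long along its y; leave it alone. Origin under its middle.

How it is judged:
On the way, in this order (a step that is already met when the one before it is completed fails the run):
1. the cover lies flat on the mat, released (height (world z) of cover_grip below 0.04 m and angle between cover_grip's own z axis and vertical below 0.1 rad and x of cover_grip in the frame of mat between -0.06 and 0.06 m and y of cover_grip in the frame of mat between -0.06 and 0.06 m and contact force between cover and the fingers below 0.05 N), for 0.2 s.
2. a holder stands fully home in the first pocket, in the window, the wheel not yet turned (value of joint wheel between -0.1 and 0.1 rad and ((distance between holder0_mid and pocket0 below 0.006 m and angle between holder0_mid's own z axis and vertical below 0.12 rad) or (distance between holder1_mid and pocket0 below 0.006 m and angle between holder1_mid's own z axis and vertical below 0.12 rad) or (distance between holder2_mid and pocket0 below 0.006 m and angle between holder2_mid's own z axis and vertical below 0.12 rad) or (distance between holder3_mid and pocket0 below 0.006 m and angle between holder3_mid's own z axis and vertical below 0.12 rad)) and contact force between each of holder0, holder1, holder2, holder3 and the fingers below 0.05 N), for 0.2 s.
3. the wheel rests one click on with that holder (value of joint wheel between 0.947198 and 1.1472 rad and ((distance between holder0_mid and pocket0 below 0.006 m and angle between holder0_mid's own z axis and vertical below 0.12 rad) or (distance between holder1_mid and pocket0 below 0.006 m and angle between holder1_mid's own z axis and vertical below 0.12 rad) or (distance between holder2_mid and pocket0 below 0.006 m and angle between holder2_mid's own z axis and vertical below 0.12 rad) or (distance between holder3_mid and pocket0 below 0.006 m and angle between holder3_mid's own z axis and vertical below 0.12 rad))), for 0.2 s.
4. another holder stands fully home in the second pocket, in the window (all of step 3 and ((distance between holder0_mid and pocket1 below 0.006 m and angle between holder0_mid's own z axis and vertical below 0.12 rad) or (distance between holder1_mid and pocket1 below 0.006 m and angle between holder1_mid's own z axis and vertical below 0.12 rad) or (distance between holder2_mid and pocket1 below 0.006 m and angle between holder2_mid's own z axis and vertical below 0.12 rad) or (distance between holder3_mid and pocket1 below 0.006 m and angle between holder3_mid's own z axis and vertical below 0.12 rad)) and contact force between each of holder0, holder1, holder2, holder3 and the fingers below 0.05 N), for 0.2 s.
5. the wheel rests two clicks on with both holders (value of joint wheel between 1.9944 and 2.1944 rad and ((distance between holder0_mid and pocket0 below 0.006 m and angle between holder0_mid's own z axis and vertical below 0.12 rad) or (distance between holder1_mid and pocket0 below 0.006 m and angle between holder1_mid's own z axis and vertical below 0.12 rad) or (distance between holder2_mid and pocket0 below 0.006 m and angle between holder2_mid's own z axis and vertical below 0.12 rad) or (distance between holder3_mid and pocket0 below 0.006 m and angle between holder3_mid's own z axis and vertical below 0.12 rad)) and ((distance between holder0_mid and pocket1 below 0.006 m and angle between holder0_mid's own z axis and vertical below 0.12 rad) or (distance between holder1_mid and pocket1 below 0.006 m and angle between holder1_mid's own z axis and vertical below 0.12 rad) or (distance between holder2_mid and pocket1 below 0.006 m and angle between holder2_mid's own z axis and vertical below 0.12 rad) or (distance between holder3_mid and pocket1 below 0.006 m and angle between holder3_mid's own z axis and vertical below 0.12 rad))), for 0.2 s.
At the end, for the whole second after the job is handed in: Every holder is upright (7 deg) and home (within 6 mm) in neighbouring pockets from pocket 0 on; the wheel rests (within 0.1 rad) as many clicks clockwise as there are holders, window pocket empty; the cover is back on its pins (within 6 mm, flat to 3.4 deg, in line to 4 deg), all at rest (((distance between holder0_mid and pocket0 below 0.006 m and angle between holder0_mid's own z axis and vertical below 0.12 rad) or (distance between holder0_mid and pocket1 below 0.006 m and angle between holder0_mid's own z axis and vertical below 0.12 rad) or (distance between holder0_mid and pocket2 below 0.006 m and angle between holder0_mid's own z axis and vertical below 0.12 rad) or (distance between holder0_mid and pocket3 below 0.006 m and angle between holder0_mid's own z axis and vertical below 0.12 rad)) and ((distance between holder1_mid and pocket0 below 0.006 m and angle between holder1_mid's own z axis and vertical below 0.12 rad) or (distance between holder1_mid and pocket1 below 0.006 m and angle between holder1_mid's own z axis and vertical below 0.12 rad) or (distance between holder1_mid and pocket2 below 0.006 m and angle between holder1_mid's own z axis and vertical below 0.12 rad) or (distance between holder1_mid and pocket3 below 0.006 m and angle between holder1_mid's own z axis and vertical below 0.12 rad)) and ((distance between holder2_mid and pocket0 below 0.006 m and angle between holder2_mid's own z axis and vertical below 0.12 rad) or (distance between holder2_mid and pocket1 below 0.006 m and angle between holder2_mid's own z axis and vertical below 0.12 rad) or (distance between holder2_mid and pocket2 below 0.006 m and angle between holder2_mid's own z axis and vertical below 0.12 rad) or (distance between holder2_mid and pocket3 below 0.006 m and angle between holder2_mid's own z axis and vertical below 0.12 rad)) and ((distance between holder3_mid and pocket0 below 0.006 m and angle between holder3_mid's own z axis and vertical below 0.12 rad) or (distance between holder3_mid and pocket1 below 0.006 m and angle between holder3_mid's own z axis and vertical below 0.12 rad) or (distance between holder3_mid and pocket2 below 0.006 m and angle between holder3_mid's own z axis and vertical below 0.12 rad) or (distance between holder3_mid and pocket3 below 0.006 m and angle between holder3_mid's own z axis and vertical below 0.12 rad)) and horizontal distance between each of holder0_mid, holder1_mid, holder2_mid, holder3_mid and window above 0.04 m and ((value of joint wheel between 1.9944 and 2.1944 rad and ((distance between holder0_mid and pocket0 below 0.006 m and angle between holder0_mid's own z axis and vertical below 0.12 rad) or (distance between holder1_mid and pocket0 below 0.006 m and angle between holder1_mid's own z axis and vertical below 0.12 rad) or (distance between holder2_mid and pocket0 below 0.006 m and angle between holder2_mid's own z axis and vertical below 0.12 rad) or (distance between holder3_mid and pocket0 below 0.006 m and angle between holder3_mid's own z axis and vertical below 0.12 rad)) and ((distance between holder0_mid and pocket1 below 0.006 m and angle between holder0_mid's own z axis and vertical below 0.12 rad) or (distance between holder1_mid and pocket1 below 0.006 m and angle between holder1_mid's own z axis and vertical below 0.12 rad) or (distance between holder2_mid and pocket1 below 0.006 m and angle between holder2_mid's own z axis and vertical below 0.12 rad) or (distance between holder3_mid and pocket1 below 0.006 m and angle between holder3_mid's own z axis and vertical below 0.12 rad))) or (value of joint wheel between 3.04159 and 3.24159 rad and ((distance between holder0_mid and pocket0 below 0.006 m and angle between holder0_mid's own z axis and vertical below 0.12 rad) or (distance between holder1_mid and pocket0 below 0.006 m and angle between holder1_mid's own z axis and vertical below 0.12 rad) or (distance between holder2_mid and pocket0 below 0.006 m and angle between holder2_mid's own z axis and vertical below 0.12 rad) or (distance between holder3_mid and pocket0 below 0.006 m and angle between holder3_mid's own z axis and vertical below 0.12 rad)) and ((distance between holder0_mid and pocket1 below 0.006 m and angle between holder0_mid's own z axis and vertical below 0.12 rad) or (distance between holder1_mid and pocket1 below 0.006 m and angle between holder1_mid's own z axis and vertical below 0.12 rad) or (distance between holder2_mid and pocket1 below 0.006 m and angle between holder2_mid's own z axis and vertical below 0.12 rad) or (distance between holder3_mid and pocket1 below 0.006 m and angle between holder3_mid's own z axis and vertical below 0.12 rad)) and ((distance between holder0_mid and pocket2 below 0.006 m and angle between holder0_mid's own z axis and vertical below 0.12 rad) or (distance between holder1_mid and pocket2 below 0.006 m and angle between holder1_mid's own z axis and vertical below 0.12 rad) or (distance between holder2_mid and pocket2 below 0.006 m and angle between holder2_mid's own z axis and vertical below 0.12 rad) or (distance between holder3_mid and pocket2 below 0.006 m and angle between holder3_mid's own z axis and vertical below 0.12 rad))) or (value of joint wheel between 4.08879 and 4.28879 rad and ((distance between holder0_mid and pocket0 below 0.006 m and angle between holder0_mid's own z axis and vertical below 0.12 rad) or (distance between holder1_mid and pocket0 below 0.006 m and angle between holder1_mid's own z axis and vertical below 0.12 rad) or (distance between holder2_mid and pocket0 below 0.006 m and angle between holder2_mid's own z axis and vertical below 0.12 rad) or (distance between holder3_mid and pocket0 below 0.006 m and angle between holder3_mid's own z axis and vertical below 0.12 rad)) and ((distance between holder0_mid and pocket1 below 0.006 m and angle between holder0_mid's own z axis and vertical below 0.12 rad) or (distance between holder1_mid and pocket1 below 0.006 m and angle between holder1_mid's own z axis and vertical below 0.12 rad) or (distance between holder2_mid and pocket1 below 0.006 m and angle between holder2_mid's own z axis and vertical below 0.12 rad) or (distance between holder3_mid and pocket1 below 0.006 m and angle between holder3_mid's own z axis and vertical below 0.12 rad)) and ((distance between holder0_mid and pocket2 below 0.006 m and angle between holder0_mid's own z axis and vertical below 0.12 rad) or (distance between holder1_mid and pocket2 below 0.006 m and angle between holder1_mid's own z axis and vertical below 0.12 rad) or (distance between holder2_mid and pocket2 below 0.006 m and angle between holder2_mid's own z axis and vertical below 0.12 rad) or (distance between holder3_mid and pocket2 below 0.006 m and angle between holder3_mid's own z axis and vertical below 0.12 rad)) and ((distance between holder0_mid and pocket3 below 0.006 m and angle between holder0_mid's own z axis and vertical below 0.12 rad) or (distance between holder1_mid and pocket3 below 0.006 m and angle between holder1_mid's own z axis and vertical below 0.12 rad) or (distance between holder2_mid and pocket3 below 0.006 m and angle between holder2_mid's own z axis and vertical below 0.12 rad) or (distance between holder3_mid and pocket3 below 0.006 m and angle between holder3_mid's own z axis and vertical below 0.12 rad)))) and distance between cover_grip and cover_home below 0.006 m and angle between the z axis of cover_grip and the z axis of cover_home, either way round below 0.06 rad and angle between the y axis of cover_grip and the y axis of cover_home, either way round below 0.07 rad and linear speed of cover below 0.02 m/s and velocity of joint wheel between -0.05 and 0.05 rad/s); the robot touches nothing.
It fails at once if the tape roll is shifted by more than 3 cm (distance of tape from where it was at the start of the episode above 0.03 m).
It fails at once if the gauge cradle is shifted by more than 3 cm (distance of gauges from where it was at the start of the episode above 0.03 m).
It fails at once if the side cutters is shifted by more than 3 cm (distance of cutters from where it was at the start of the episode above 0.03 m).
It fails at once if the screwdriver is shifted by more than 3 cm (distance of driver from where it was at the start of the episode above 0.03 m).
Of holder0, holder1, holder2, holder3 only 2 to 4 are there at a start; the rules pass over those that are not, and their reading is None.
At some moment in a run one of holder0, holder1, holder2, holder3 may be knocked a few centimetres aside while the robot is not near it.
It also fails if it takes over 210 s, if anything falls off the work surface, if the arm or the gripper's body presses on something with over 40 N, if the wrist force passes 120 N, or if a joint passes its speed limit or range.

ROBOT

A 7-joint arm with a two-finger parallel gripper is mounted at the origin on the work surface; the furniture and walls round the work are solid. World frame = base frame: x ahead of the robot, y to its left, z up, the work surface at z = 0. Lengths are in m, angles in rad, forces in N, time in s.
With the tool pointing down it reaches from about 0.425 to 0.925 m from the base axis. Payload 6.8 kg.
Tool frame: the origin (TCP) lies on the centre line of the jaws, within the pads' length; the fingertips stand bot.tip_reach ahead of it and the grasp point (between the pads) lies 3 mm ahead of it (bot.tip_reach is the distance from the TCP to the fingertips, in m); z points along the fingers, y is the line along which they close (so a half turn about z gives the same grasp; the last joint's range is limited). The gripper opens to 85 mm and grips with 20 to 120 N. Pads are 22 mm wide; open, the fingers measure 114 mm over their backs; the gripper's body (76 mm by 85 mm) begins 54 mm behind the grasp point. The pads swing forward as they close: fully open they stand 13 mm farther back than shut.
Start: joints at [1.144, 0.477, 0.022, 1.555, -0.011, 1.109, -0.083], TCP at [0.212, -0.641, 0.253] pointing down, gripper open.
Joint ranges: [-2.96, 2.96], [-0.34, 2.1], [-1.41, 1.46], [0.24, 2.44], [-1.37, 4.51], [0.17, 1.92], [-2.96, 2.96]. Speed limits (rad/s): [2.39, 2.39, 3.14, 3.14, 3.14, 3.14, 3.14].

INTERFACE

Orientations are given as a unit quaternion [w, x, y, z].
In Python, from station import bot gives the robot as it stands.
- The arm moves only by the tool jog_arm, never from a script. Its argument "deltas" is a list of rows, each a list of 7 numbers: the shift along the world's x, y, z in m, then the turn, a rotation vector about the world's x, y, z in rad, then the opening, from 0 (shut) to 1 (fully open). In form: [[x, y, z, rx, ry, rz, grip], ...]. A call has 1 to 10 rows; each row shifts and turns the commanded pose from where the row before left it; what a row does not reach is not made up. A row lasts 1/10 s, in which the tool goes at most 50 mm and 8.59 degrees, less where a joint would pass 70% of its speed; a pose out of reach is approached as far as the arm can. A call with a gripper value outside its range is refused whole. The fingers move at their own pace and stop on an object; "newtons" is the grip in N (left out, the last holds). Time passes only in rows, so rows that do not move let the fingers close. It gives the time, the measured TCP pose, the force, the opening and the grip force at its end, in the units of the state.
- bot.get_obs(): the state, without advancing time (a new reading comes with each control period).
- bot.read_camera(name): name is "scene" or "top" or "wrist"; returns a dict with "img" (400x640x3 uint8, red, green, blue), "K" (3x3 intrinsics, pixels), "eye" and "attitude" of the camera in the world. Camera axes: x right, y down, z forward; pixel columns grow to the right and rows downward; lengths in m; the calibration is good to about 2 mm. A picture is of the moment at which its call begins. There is no depth.
- bot.hand_in(): hands the job in; it is judged then, once.
The state is a dict: "t": time; "q": joint angles; "joint_vel": joint speeds; "joint_torque": joint torques, N m; "eef_pos": TCP position; "tool_rot": TCP orientation; "contact_force": force on the tool from outside, world axes, zero at the start; "torque": the same for the moment, N m; "gripper_width": opening from 0.0 (shut) to 1.0 (fully open); "grasp_force": force on a finger pad.
Only numpy, scipy, OpenCV 4.12 (cv2) and the standard library are available. Lean on these libraries where they do the work, as an engineer would, in place of code of your own. Each camera call takes 0.05 s, during which the arm holds its last target. There are 200 camera calls.

## Working session

There is one attempt and no reset: what is moved stays moved. The work goes in short steps, Python scripts to look and compute and a tool call to move; the robot and the scene stay as the last step left them, time stands still between calls to the robot, and variables do not carry over. Pictures are saved under pics/ and viewed, at most 14 in all, crops included, and the job is handed in when it is done.

Besides the shell and the picture viewer there is one more tool, called after "Request:" in YAML: its name, and indented under it one key for each argument. jog_arm: Moves the arm, as the interface text tells. Its arguments: {"type":"object","properties":{"deltas":{"type":"array"},"newtons":{"type":"number"}},"required":["deltas"]}

```bash
mkdir -p pics; ls
python3 - <<'E'
from station import bot
import cv2,numpy as np
print(bot.get_obs(), bot.tip_reach)
for n in ("top","scene"):
    c=bot.read_camera(n); cv2.imwrite(f"pics/{n}0.png",c["img"][:,:,::-1]); print(n,c["K"],c["eye"],c["attitude"])
E
```

```text
pics
{'t': 0.0, 'q': array([ 1.14389167,  0.47782168,  0.02232434,  1.55646613, -0.01147667,
        1.10931506, -0.08309683]), 'joint_vel': array([ 0.00214494, -0.00102672, -0.00131598,  0.00074533, -0.0005953 ,
        0.00109501, -0.0008457 ]), 'joint_torque': array([ 1.45333115e-04, -5.96466243e+01,  1.60795636e+00, -2.81203330e+01,
        1.25000841e-02,  9.16193094e-03, -9.32636027e-06]), 'eef_pos': array([ 0.21137949, -0.64045339,  0.25230474]), 'tool_rot': array([-9.13685880e-04,  9.87318025e-01,  1.58752110e-01, -2.25333326e-04]), 'contact_force': array([-0.67500377,  0.33471984,  0.37432883]), 'torque': array([-0.02236455, -0.00870028,  0.02777408]), 'grasp_force': 0.0, 'gripper_width': 1.0063771992638293} 0.022
top [[456.91474998   0.         319.4905269 ]
 [  0.         456.91474998 206.23736907]
 [  0.           0.           1.        ]] [ 0.37147551 -0.01417064  1.33872809] [ 0.07133379 -0.70229795  0.70559983 -0.06178964]
scene [[478.83606021   0.         316.83984602]
 [  0.         478.83606021 192.23170676]
 [  0.           0.           1.        ]] [-0.11974127  0.50974505  1.08693926] [ 0.16588931 -0.42489231  0.83167839 -0.31663593]
```

View pics/top0.png

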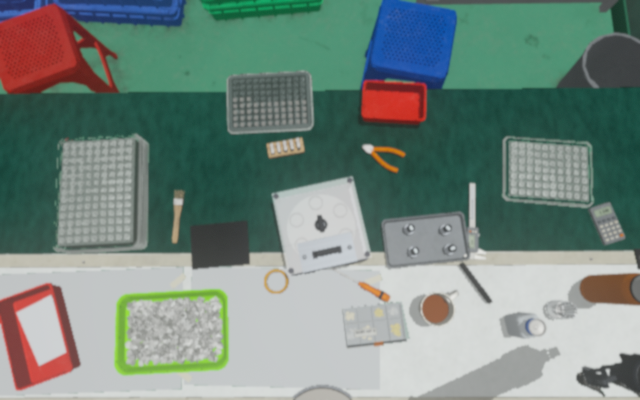

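View pics/scene0.png

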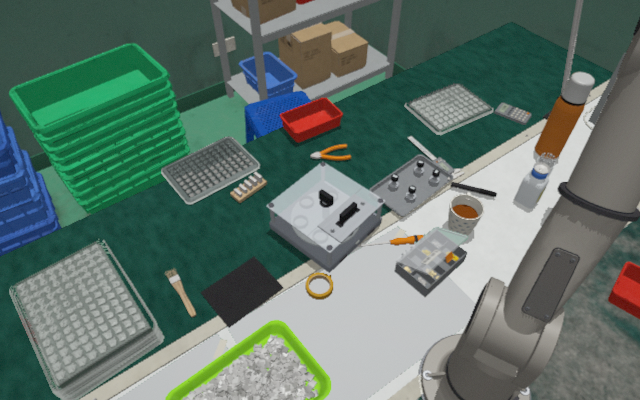

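Top view: the changer is centred near (320,225), the cover handle at (327,252), and the mat at (220,245). The tray is near (427,239) with four holders, at (407,229), (441,228), (420,250) and (449,249).

```bash
cat > h.py <<'E'
import numpy as np,cv2
from scipy.spatial.transform import Rotation as R
from station import bot
def rot(q): return R.from_quat([q[1],q[2],q[3],q[0]])
def cast(c,uv,z):
    uv=np.atleast_2d(np.float64(uv)); d=np.c_[uv,np.ones(len(uv))]@np.linalg.inv(c["K"]).T
    d=rot(c["attitude"]).apply(d); e=np.array(c["eye"])
    return e+d*((z-e[2])/d[:,2:])
def proj(c,P):
    p=rot(c["attitude"]).inv().apply(np.atleast_2d(P)-c["eye"])@c["K"].T
    return p[:,:2]/p[:,2:]
def blobs(mask,lo,hi,roi=None):
    m=np.uint8(mask)
    if roi is not None:
        k=np.zeros_like(m); k[roi[1]:roi[3],roi[0]:roi[2]]=1; m=m*k
    n,l,s,ce=cv2.connectedComponentsWithStats(m)
    out=[]
    for i in range(1,n):
        if lo<=s[i,4]<=hi:
            r=cv2.minAreaRect(np.argwhere(l==i)[:,::-1].astype(np.float32))
            out.append((ce[i],s[i,4],r,l==i))
    return out
def snap(n,f=None):
    c=bot.read_camera(n)
    if f: cv2.imwrite("pics/"+f,c["img"][:,:,::-1])
    return c
E
python3 - <<'E'
from h import *
np.set_printoptions(precision=4,suppress=True)
t=snap("top"); g=t["img"].max(2)
for roi,z,thr in (((270,175,372,275),.138,70),((185,215,255,272),.003,60),((385,215,470,265),.045,60)):
    for ce,a,r,_ in blobs(g<thr,8,5000,roi): print(roi,ce,a,r,cast(t,ce,z)[0])
s=snap("scene"); g=s["img"].max(2)
for ce,a,r,_ in blobs(g<60,8,3000,(270,150,450,260)): print('s',ce,a,cast(s,ce,.045)[0],cast(s,ce,.13)[0])
c=snap("wrist","w0.png");print(c["K"],c["eye"],c["attitude"])
cv2.imwrite("pics/tc.png",cv2.resize(t["img"][170:280,180:480,::-1],None,fx=2.6,fy=2.6,interpolation=cv2.INTER_CUBIC))
E
```

```text
(185, 215, 255, 272) [215.4602 229.4072] 415 ((215.6879425048828, 230.69483947753906), (13.329898834228516, 47.44739532470703), 86.633544921875) [0.5585 0.3114 0.003 ]
s [334.4348 151.    ] 23 [ 0.7526 -0.1775  0.045 ] [ 0.6815 -0.1215  0.13  ]
s [321.0263 159.6053] 38 [ 0.7461 -0.1203  0.045 ] [ 0.6755 -0.0689  0.13  ]
s [342.4615 160.7692] 26 [ 0.7027 -0.171   0.045 ] [ 0.6356 -0.1155  0.13  ]
s [419.7143 164.7143] 21 [ 0.549  -0.3522  0.045 ] [ 0.4945 -0.2819  0.13  ]
s [435.4091 174.2727] 22 [ 0.4914 -0.3618  0.045 ] [ 0.4416 -0.2907  0.13  ]
s [393.875  178.9167] 24 [ 0.5507 -0.2477  0.045 ] [ 0.496  -0.1859  0.13  ]
s [411.1818 190.6818] 22 [ 0.4854 -0.2568  0.045 ] [ 0.4361 -0.1942  0.13  ]
s [325.4967 198.4771] 153 [ 0.6087 -0.0362  0.045 ] [0.5492 0.0084 0.13  ]
s [347.185 213.645] 200 [ 0.5273 -0.0518  0.045 ] [ 0.4745 -0.006   0.13  ]
s [386.1613 207.5161] 31 [ 0.4799 -0.1551  0.045 ] [ 0.431  -0.1008  0.13  ]
s [288.0345 245.6448] 290 [0.5333 0.1432 0.045 ] [0.48   0.1731 0.13  ]
s [370.625 231.125] 8 [ 0.4414 -0.0654  0.045 ] [ 0.3956 -0.0185  0.13  ]
[[360.7237   0.     315.5961]
 [  0.     360.7237 202.1892]
 [  0.       0.       1.    ]] [ 0.2751 -0.6201  0.373 ] [ 0.1086  0.8031 -0.5805 -0.0791]
```

View pics/tc.png

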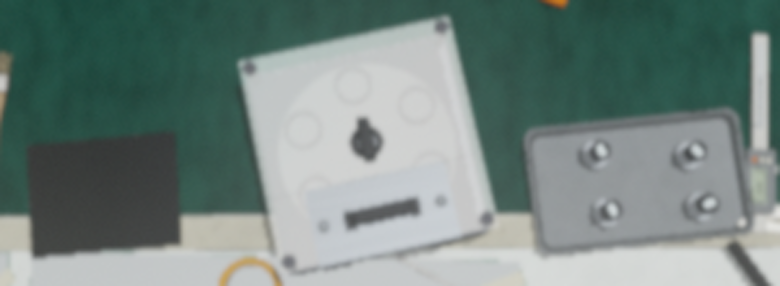

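The crop shows the guard screws at about (250,67), (441,26), (487,218) and (289,262). The pins are at (323,226) and (440,201), the mat corners at (28,146), (174,134), (180,243) and (33,256), and four holders stand in the tray.

Run:
```python
from h import *
np.set_printoptions(precision=4,suppress=True)
t=snap("top"); g=t["img"].max(2)
f=lambda L:np.array(L)/2.6+[180,170]-.3
C=cast(t,f([(250,67),(441,26),(487,218),(289,262)]),.1);print("corners",C,C.mean(0))
P=cast(t,f([(323,226),(440,201)]),.112);print("pins",P,P.mean(0), np.linalg.norm(P[0]-P[1]))
M=cast(t,f([(28,146),(174,134),(180,243),(33,256)]),.003);print("mat",M,M.mean(0))
for a,b in ((0,1),(3,2),(0,3),(1,2)): d=C[b]-C[a];print(np.degrees(np.arctan2(d[1],d[0])),np.linalg.norm(d))
d=P[0]-P[1];print("pinyaw",np.degrees(np.arctan2(-d[0],d[1])))
print("tray",cast(t,f([(527,135),(735,110),(748,230),(542,252)]),.017))
for ce,a,r,_ in blobs(g<105,20,400,(270,175,372,275)): print(ce,a,r,cast(t,ce,.138)[0])
for ce,a,r,_ in blobs(g<85,4,400,(385,215,470,265)): print(ce,a,cast(t,ce,.04)[0])
```

```text
corners [[ 0.6391  0.1233  0.1   ]
 [ 0.6827 -0.0812  0.1   ]
 [ 0.4769 -0.1258  0.1   ]
 [ 0.4324  0.0799  0.1   ]] [ 0.5578 -0.001   0.1   ]
pins [[ 0.4685  0.0442  0.112 ]
 [ 0.4937 -0.0766  0.112 ]] [ 0.4811 -0.0162  0.112 ] 0.12343105268400453
mat [[0.5695 0.3861 0.003 ]
 [0.5824 0.2197 0.003 ]
 [0.4588 0.2097 0.003 ]
 [0.445  0.3743 0.003 ]] [0.5139 0.2975 0.003 ]
-77.9460117000906 0.20910333629914163
-77.78600524503166 0.21041293912063294
-168.13391393065115 0.2111437673399782
-167.77829644645956 0.21055592724329197
pinyaw 11.782593921488617
tray [[ 0.5769 -0.1803  0.017 ]
 [ 0.604  -0.4147  0.017 ]
 [ 0.4695 -0.4207  0.017 ]
 [ 0.4463 -0.193   0.017 ]]
[319.716  223.6914] 81 ((320.0000305175781, 223.50003051757812), (12.020814895629883, 9.192387580871582), 45.0) [0.5534 0.0013 0.138 ]
[325.8526 251.5895] 95 ((326.4615173339844, 251.8076934814453), (4.118439197540283, 26.083446502685547), 78.69007110595703) [ 0.4793 -0.0146  0.138 ]
[466.5714 216.2857] 7 [ 0.5875 -0.4189  0.04  ]
```

Request:
jog_arm:
  deltas:
    - [0.017,0.039,0,0,0,0.0914,1]
    - [0.017,0.039,0,0,0,0.0914,1]
    - [0.017,0.039,0,0,0,0.0914,1]
    - [0.017,0.039,0,0,0,0.0914,1]
    - [0.017,0.039,0,0,0,0.0914,1]
    - [0.017,0.039,0,0,0,0.0914,1]
    - [0.017,0.039,0,0,0,0.0914,1]
    - [0.017,0.039,0,0,0,0.0914,1]

```text
t: 1.1
eef_pos: [0.348, -0.3274, 0.2535]
tool_rot: [0.0, 0.864, 0.503, 0.0]
contact_force: [0.4, -0.2, -0.4]
gripper_width: 1.0
grasp_force: 0.0
```

Request:
jog_arm:
  deltas:
    - [0.017,0.039,0,0,0,0.0914,1]
    - [0.017,0.039,0,0,0,0.0914,1]
    - [0.017,0.039,0,0,0,0.0914,1]
    - [0.017,0.039,0,0,0,0.0914,1]
    - [0.017,0.039,0,0,0,0.0914,1]
    - [0.017,0.039,0,0,0,0.0914,1]
    - [0.017,0.039,0,0,0,0.0914,1]
    - [0.016,0.039,0,0,0,0.0914,1]
    - [0,0,0,0,0,0,1]
    - [0,0,0,0,0,0,1]

```text
t: 2.1
eef_pos: [0.4826, -0.0163, 0.2532]
tool_rot: [-0.0, 0.628, 0.778, -0.0]
contact_force: [-0.9, -0.2, 0.4]
gripper_width: 0.997
grasp_force: 0.0
```

```bash
cat >> h.py <<'E'
def pose():
    o=bot.get_obs(); r=rot(o["tool_rot"]).as_matrix()
    print("t %.1f"%o["t"],"p",o["eef_pos"].round(4),"yaw_y %.2f"%np.degrees(np.arctan2(r[1,1],r[0,1])),"z",r[:,2].round(3),"F",np.round(o["contact_force"],1),"w %.3f g %.1f"%(o["gripper_width"],o["grasp_force"]),"q1,7",np.round(o["q"][[0,6]],2))
    return o
E
python3 - <<'E'
from h import *
pose(); c=snap("wrist","w1.png"); print(c["eye"],proj(c,[.4815,-.0165,.138]))
E
```

```text
t 2.1 p [ 0.4826 -0.0163  0.2532] yaw_y 12.15 z [-0.  0. -1.] F [-0.9 -0.2  0.4] w 0.997 g 0.0 q1,7 [ 0.44 -0.02]
[0.46793527 0.04923231 0.37357922] [[314.59896574 204.98102969]]
```

View pics/w1.png

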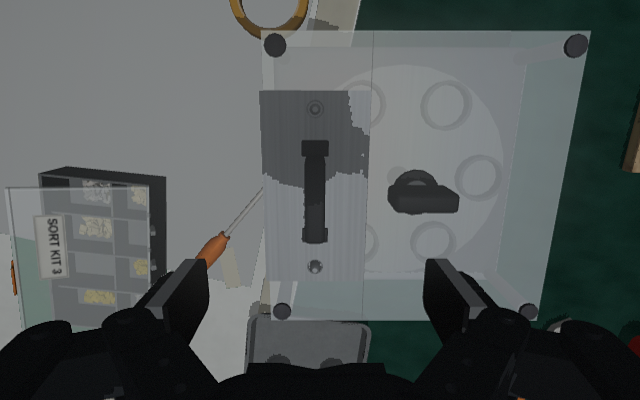

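The wrist view shows the pins at (315,108) and (316,267), the guard screws at (275,45), (576,46), (282,312) and (529,312), and the cover handle at about (315,192).

Run:
```python
from h import *
np.set_printoptions(precision=4,suppress=True)
c=snap("wrist")
P=cast(c,[(315,107),(316,267)],.111); d=P[0]-P[1]
print(P,P.mean(0),np.linalg.norm(d),np.degrees(np.arctan2(-d[0],d[1])))
C=cast(c,[(275,45),(576,46),(282,312),(529,312)],.101);print(C,C.mean(0))
for a,b in ((0,1),(2,3)): d=C[b]-C[a];print(np.degrees(np.arctan2(d[1],d[0])),np.linalg.norm(d))
for a,b in ((2,0),(3,1)): d=C[b]-C[a];print(np.degrees(np.arctan2(-d[0],d[1])),np.linalg.norm(d))
g=c["img"].max(2)
for ce,a,r,_ in blobs(g<75,500,6000,(262,120,380,255)): print(ce,a,r,cast(c,ce,.136)[0])
print(cast(c,[(303,155),(327,155),(303,238),(327,238)],.138))
```

```text
[[ 0.468   0.0448  0.111 ]
 [ 0.4943 -0.0753  0.111 ]] [ 0.4812 -0.0153  0.111 ] 0.12290838935998051 12.363044460701161
[[ 0.432   0.0798  0.101 ]
 [ 0.6381  0.123   0.101 ]
 [ 0.4757 -0.1272  0.101 ]
 [ 0.6824 -0.0832  0.101 ]] [ 0.557  -0.0019  0.101 ]
11.84053886345691 0.21056920786226604
12.023399223486807 0.21136508449435293
11.918732631780692 0.2115678793756174
12.13491279698863 0.21089589208058507
[315.3581 188.0462] 2357 ((315.5, 189.5), (103.0, 27.0), 90.0) [ 0.4792 -0.0067  0.136 ]
[[ 0.4666  0.0138  0.138 ]
 [ 0.482   0.0171  0.138 ]
 [ 0.4782 -0.0429  0.138 ]
 [ 0.4945 -0.0394  0.138 ]]
```

Request:
jog_arm:
  deltas:
    - [-0.001,0,-0.03,0,0,0,1]
    - [0,0,-0.03,0,0,0,1]
    - [0,0,-0.03,0,0,0,1]
    - [0,0,-0.02,0,0,0,1]
    - [0,0,-0.01,0,0,0,1]
    - [0,0,0,0,0,0,1]
    - [0,0,0,0,0,0,0]
    - [0,0,0,0,0,0,0]
    - [0,0,0,0,0,0,0]
    - [0,0,0,0,0,0,0]
  newtons: 60

```text
t: 3.2
eef_pos: [0.482, -0.017, 0.134]
tool_rot: [0.001, 0.629, 0.777, 0.0]
contact_force: [1.2, 0.3, -0.1]
gripper_width: 0.327
grasp_force: 0.0
```

Request:
jog_arm:
  deltas:
    - [0,0,0,0,0,0,0]
    - [0,0,0,0,0,0,0]
    - [0,0,0,0,0,0,0]
    - [0,0,0,0,0,0,0]

```text
t: 3.6
eef_pos: [0.482, -0.017, 0.1338]
tool_rot: [0.0, 0.629, 0.777, 0.0]
contact_force: [-1.3, 0.3, 5.9]
gripper_width: 0.152
grasp_force: 59.7
```

```bash
python3 -c "
from h import *
pose()"
```

```text
t 3.6 p [ 0.482  -0.017   0.1338] yaw_y 12.05 z [ 0.001 -0.    -1.   ] F [-1.3  0.3  5.9] w 0.152 g 59.7 q1,7 [ 0.37 -0.16]
```

Request:
jog_arm:
  deltas:
    - [0,0,0.01,0,0,0,0]
    - [0,0,0.015,0,0,0,0]
    - [0,0,0.02,0,0,0,0]
    - [0,0,0.03,0,0,0,0]
    - [0.003,0.0295,0.01,0,0,-0.013,0]
    - [0.003,0.0315,0,0,0,-0.013,0]
    - [0.003,0.0315,0,0,0,-0.013,0]
    - [0.003,0.0315,0,0,0,-0.013,0]
    - [0.003,0.0315,0,0,0,-0.013,0]
    - [0.003,0.0315,0,0,0,-0.013,0]

```text
t: 4.6
eef_pos: [0.4991, 0.171, 0.2184]
tool_rot: [-0.0, 0.659, 0.752, -0.0]
contact_force: [1.2, 0.3, -2.9]
gripper_width: 0.148
grasp_force: 58.8
```

Request:
jog_arm:
  deltas:
    - [0.003,0.0315,0,0,0,-0.013,0]
    - [0.003,0.0315,0,0,0,-0.013,0]
    - [0.003,0.0315,0,0,0,-0.013,0]
    - [0.003,0.0315,-0.03,0,0,-0.013,0]
    - [0,0,-0.04,0,0,0,0]
    - [0,0,-0.04,0,0,0,0]
    - [0,0,-0.035,0,0,0,0]
    - [0,0,-0.02,0,0,0,0]
    - [0,0,0,0,0,0,0]
    - [0,0,0,0,0,0,0]

```text
t: 5.6
eef_pos: [0.5116, 0.2961, 0.0537]
tool_rot: [-0.0, 0.678, 0.735, -0.0]
contact_force: [0.6, 0.6, -1.6]
gripper_width: 0.154
grasp_force: 58.7
```

```bash
python3 -c "
from h import *
pose();snap('scene','s1.png')"
```

```text
t 5.6 p [0.5116 0.2961 0.0537] yaw_y 4.61 z [-0. -0. -1.] F [ 0.6  0.6 -1.6] w 0.154 g 58.7 q1,7 [-0.23 -0.95]
```

Request:
jog_arm:
  deltas:
    - [0,0,-0.006,0,0,0,0]
    - [0,0,-0.005,0,0,0,0]
    - [0,0,-0.003,0,0,0,0]
    - [0,0,-0.002,0,0,0,0]
    - [0,0,0,0,0,0,0]

```text
t: 6.15
eef_pos: [0.5115, 0.2959, 0.0372]
tool_rot: [-0.0, 0.678, 0.735, -0.0]
contact_force: [0.2, 0.2, -2.9]
gripper_width: 0.154
grasp_force: 58.9
```

```bash
python3 -c "
from h import *
pose()"
```

```text
t 6.2 p [0.5115 0.2959 0.0372] yaw_y 4.60 z [-0. -0. -1.] F [ 0.2  0.2 -2.9] w 0.154 g 58.9 q1,7 [-0.24 -0.97]
```

Request:
jog_arm:
  deltas:
    - [0,0,-0.001,0,0,0,0]
    - [0,0,0,0,0,0,0]
    - [0,0,0,0,0,0,1]
    - [0,0,0,0,0,0,1]
    - [0,0,0,0,0,0,1]
    - [0,0,0,0,0,0,1]
    - [0,0,0,0,0,0,1]
    - [0,0,0.01,0,0,0,1]
    - [0,0,0.03,0,0,0,1]
    - [0,0,0.04,0,0,0,1]

```text
t: 7.15
eef_pos: [0.5104, 0.2953, 0.1162]
tool_rot: [-0.001, 0.678, 0.735, -0.002]
contact_force: [0.6, 0.3, 0.9]
gripper_width: 0.999
grasp_force: 0.0
```

Request:
jog_arm:
  deltas:
    - [0,0,0.04,0,0,0,1]
    - [0,0,0.04,0,0,0,1]
    - [0,-0.02,0.04,0,0,0,1]
    - [0,-0.04,0.02,0,0,0,1]
    - [0,-0.048,0,0,0,0,1]
    - [0,-0.048,0,0,0,0,1]
    - [0,-0.048,0,0,0,0,1]
    - [0,-0.048,0,0,0,0,1]
    - [0,-0.048,0,0,0,0,1]
    - [0,-0.048,0,0,0,0,1]

```text
t: 8.15
eef_pos: [0.5112, -0.0538, 0.2573]
tool_rot: [0.001, 0.678, 0.735, 0.0]
contact_force: [1.1, 0.5, 0.5]
gripper_width: 0.999
grasp_force: 0.0
```

Request:
jog_arm:
  deltas:
    - [0,-0.048,0,0,0,0,1]
    - [0,-0.048,0,0,0,0,1]
    - [0,-0.048,0,0,0,0,1]
    - [0,-0.048,0,0,0,0,1]
    - [0,-0.048,0,0,0,0,1]
    - [0,0,0,0,0,0,1]
    - [0,0,0,0,0,0,1]

```text
t: 8.85
eef_pos: [0.5111, -0.2931, 0.2566]
tool_rot: [-0.0, 0.679, 0.734, 0.0]
contact_force: [0.8, 1.3, 0.7]
gripper_width: 1.002
grasp_force: 0.0
```

Run:
```python
from h import *
pose(); snap("wrist","w2.png")
t=snap("top")
cv2.imwrite("pics/tc2.png",cv2.resize(t["img"][170:280,180:480,::-1],None,fx=2.6,fy=2.6,interpolation=cv2.INTER_CUBIC))
```

```text
t 8.8 p [ 0.5111 -0.2931  0.2566] yaw_y 4.45 z [ 0.  0. -1.] F [0.8 1.3 0.7] w 1.002 g 0.0 q1,7 [0.75 0.34]
```

View pics/w2.png

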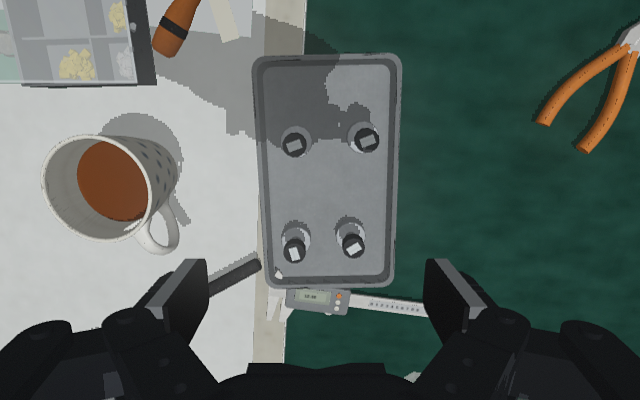

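View pics/tc2.png

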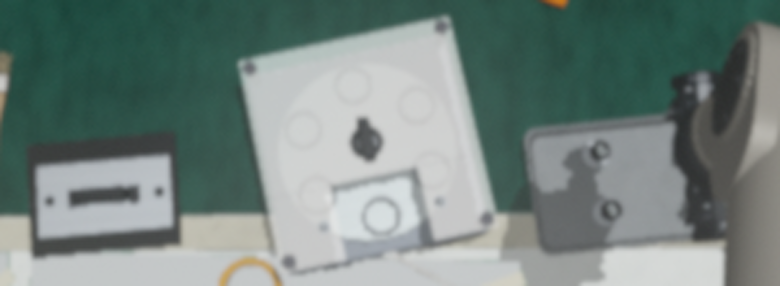

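The cover lies flat on the mat. The wrist view shows all four holder tops, at about (294,145), (368,142), (294,253) and (354,246).

```bash
cat >> h.py <<'E'
def heads(c,roi,z=.05,vis=False):
    g=c["img"].max(2); out=[]
    for ce,a,r,m in blobs(g<80,250,3000,roi):
        (x,y),rad=cv2.minEnclosingCircle(np.argwhere(m)[:,::-1].astype(np.float32)); out.append((np.round(ce,1),a,(round(x,1),round(y,1)),round(rad,1)))
    return out
E
python3 - <<'E'
from h import *
np.set_printoptions(precision=4,suppress=True)
c=snap("wrist")
for h in heads(c,(268,70,390,265)): print(h,cast(c,h[2],.044)[0][:2])
print(cast(c,[(294,145),(368,142),(294,253),(354,246)],.05))
t=snap("top");print(cast(t,np.array([381,215])/2.6+[180,170]-.3,.054))
print(proj(c,cast(c,(294,145),.05)+np.array([[.011,0,0],[0,.011,0]])))
E
```

```text
(array([364.7, 142.1]), np.int32(323), (365.3, 142.3), 12.6) [ 0.5544 -0.2548]
(array([293.5, 146.5]), np.int32(311), (293.1, 147.0), 12.2) [ 0.4888 -0.2646]
(array([386.7, 234.3]), np.int32(272), (386.0, 231.5), 32.5) [ 0.5849 -0.3393]
(array([350.9, 246.5]), np.int32(304), (350.9, 247.6), 12.6) [ 0.5525 -0.359 ]
(array([293.2, 251.2]), np.int32(296), (293.3, 252.4), 12.0) [ 0.4958 -0.3688]
[[ 0.4898 -0.262   0.05  ]
 [ 0.5559 -0.2538  0.05  ]
 [ 0.4967 -0.3668  0.05  ]
 [ 0.5544 -0.3547  0.05  ]]
[[ 0.4846 -0.0157  0.054 ]]
[[306.1731 146.0084]
 [294.8182 132.6485]]
```

Request:
jog_arm:
  deltas:
    - [-0.011,0.015,-0.03,0,0,0.066,0.5]
    - [-0.011,0.015,-0.03,0,0,0.066,0.5]
    - [0,0,-0.04,0,0,0,0.5]
    - [0,0,-0.03,0,0,0,0.5]
    - [0,0,0,0,0,0,0.5]
    - [0,0,0,0,0,0,0.5]

```text
t: 9.65
eef_pos: [0.4901, -0.2611, 0.127]
tool_rot: [-0.0, 0.628, 0.779, 0.0]
contact_force: [0.5, -0.1, 0.3]
gripper_width: 0.505
grasp_force: 0.0
```

Run:
```python
from h import *
np.set_printoptions(precision=4,suppress=True)
pose(); c=snap("wrist","w3.png")
t=snap("top");print(cast(t,np.array([(599,151),(610,210)])/2.6+[180,170]-.3,.048))
for h in heads(c,(200,40,440,300)): print(h,cast(c,h[2],.046)[0][:2])
```

```text
t 9.7 p [ 0.4901 -0.2611  0.127 ] yaw_y 12.26 z [ 0.  0. -1.] F [ 0.5 -0.1  0.3] w 0.505 g 0.0 q1,7 [0.72 0.35]
[[ 0.5539 -0.2544  0.048 ]
 [ 0.4894 -0.2637  0.048 ]]
(array([296.6, 113. ]), np.int32(1344), (316.5, 137.5), 62.1) [ 0.4798 -0.2137]
(array([313. , 223.2]), np.int32(850), (313.0, 224.8), 20.2) [ 0.4887 -0.2638]
(array([405. , 265.4]), np.int32(2872), (403.0, 260.0), 52.4) [ 0.5467 -0.2743]
(array([240.6, 281.2]), np.int32(1633), (232.0, 273.0), 41.2) [ 0.4468 -0.3048]
```

View pics/w3.png

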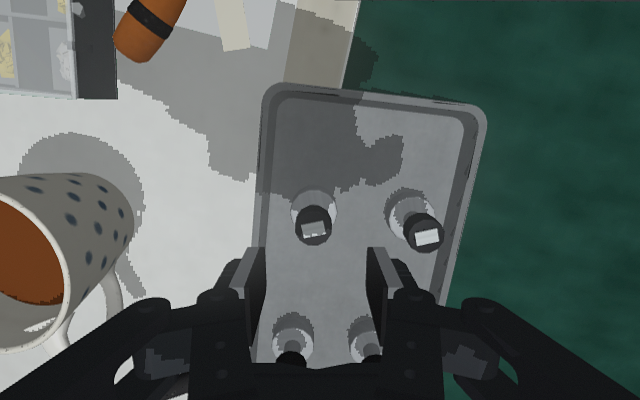

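The target holder is at pixel (313,225), which gives (0.489, -0.264). The top and wrist views agree.

Request:
jog_arm:
  deltas:
    - [-0.001,-0.0026,-0.02,0,0,0,0.5]
    - [0,0,-0.03,0,0,0,0.5]
    - [0,0,-0.02,0,0,0,0.5]
    - [0,0,-0.011,0,0,0,0.5]
    - [0,0,0,0,0,0,0]
    - [0,0,0,0,0,0,0]
    - [0,0,0,0,0,0,0]
    - [0,0,0,0,0,0,0]
    - [0,0,0,0,0,0,0]
  newtons: 40

```text
t: 10.65
eef_pos: [0.4893, -0.265, 0.0463]
tool_rot: [0.001, 0.628, 0.778, 0.0]
contact_force: [-1.6, 0.2, 5.1]
gripper_width: 0.23
grasp_force: 39.4
```

Request:
jog_arm:
  deltas:
    - [0,0,0.02,0,0,0,0]
    - [0,0,0.04,0,0,0,0]
    - [0,0,0.04,0,0,0,0]
    - [0,0.02,0.03,0,0,0,0]
    - [0,0.045,0,0,0,0,0]
    - [0,0.045,0,0,0,0,0]
    - [0,0.045,0,0,0,0,0]
    - [-0.005,0.045,0,0,0,0,0]
    - [0,0.045,0,0,0,0,0]
    - [0,0,0,0,0,0,0]

```text
t: 11.65
eef_pos: [0.4835, -0.0126, 0.1762]
tool_rot: [-0.0, 0.624, 0.781, 0.002]
contact_force: [0.3, -0.8, -0.7]
gripper_width: 0.23
grasp_force: 39.3
```

Run:
```python
from h import *
np.set_printoptions(precision=4,suppress=True)
o=pose(); c=snap("wrist","w4.png")
```

```text
t 11.7 p [ 0.4835 -0.0126  0.1762] yaw_y 12.75 z [ 0.002  0.003 -1.   ] F [ 0.3 -0.8 -0.7] w 0.230 g 39.3 q1,7 [ 0.39 -0.09]
```

View pics/w4.png

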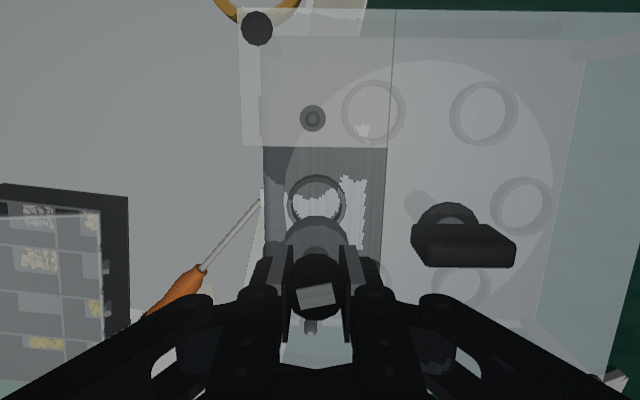

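The holder is gripped, with its head at about (317,290). The window pocket rim is at about (316,203).

Run:
```python
from h import *
np.set_printoptions(precision=4,suppress=True)
o=pose(); c=snap("wrist")
# pocket rim: ellipse of dark edge, coarse extents by eye + refine via hough
g=cv2.cvtColor(c["img"],cv2.COLOR_RGB2GRAY)
roi=g[165:245,275:360]
for p2 in (25,20,15):
    h=cv2.HoughCircles(cv2.GaussianBlur(roi,(3,3),0),cv2.HOUGH_GRADIENT_ALT if False else cv2.HOUGH_GRADIENT,1,10,param1=80,param2=p2,minRadius=20,maxRadius=34)
    if h is not None: print(p2,[(x+275,y+165,r,cast(c,(x+275,y+165),.054)[0][:2]) for x,y,r in h[0][:3]])
for hd in heads(c,(292,255,342,322)): print(hd,cast(c,hd[2],o["eef_pos"][2]+.003)[0][:2])
W=np.array([.4846,-.0165,.054]); print("expected",proj(c,W), proj(c,W+[[.018,0,0],[-.018,0,0],[0,.018,0],[0,-.018,0]]))
cv2.imwrite("pics/w4c.png",cv2.resize(c["img"][160:330,250:400,::-1],None,fx=3.5,fy=3.5,interpolation=cv2.INTER_CUBIC))
```

```text
t 11.7 p [ 0.4835 -0.0161  0.1758] yaw_y 12.55 z [ 0.001  0.001 -1.   ] F [ 0.1 -1.3 -0.3] w 0.228 g 39.3 q1,7 [ 0.39 -0.09]
25 [(np.float32(318.5), np.float32(200.5), np.float32(24.3), array([ 0.4848, -0.0143]))]
20 [(np.float32(318.5), np.float32(200.5), np.float32(24.3), array([ 0.4848, -0.0143])), (np.float32(318.5), np.float32(189.5), np.float32(25.4), array([ 0.4831, -0.0067]))]
15 [(np.float32(318.5), np.float32(200.5), np.float32(24.3), array([ 0.4848, -0.0143])), (np.float32(318.5), np.float32(189.5), np.float32(25.4), array([ 0.4831, -0.0067]))]
(array([316.7, 283.4]), np.int32(2334), (316.5, 285.0), 38.7) [ 0.4825 -0.0125]
expected [[317.4696 203.3531]] [[342.5571 208.729 ]
 [292.1678 197.9312]
 [323.2284 178.6196]
 [311.9207 227.1848]]
```

View pics/w4c.png

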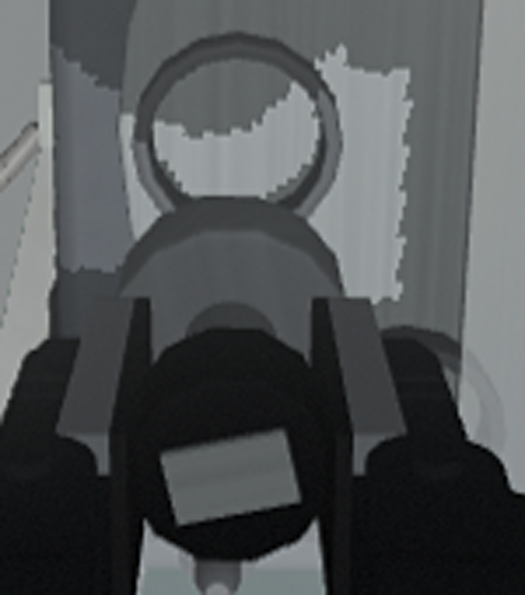

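The crop shows the pocket rim centred at about (318,200) and the head-top disc at about (317,295.5). I'll work out the relative offset from these.

Run:
```python
from h import *
np.set_printoptions(precision=4,suppress=True)
o=pose(); c=snap("wrist"); z=o["eef_pos"][2]
g=cv2.cvtColor(c["img"],cv2.COLOR_RGB2GRAY)
print("head",cast(c,(317,295.5),z+.004),"pocket",cast(c,[(318,200),(318,202)],.054))
# pins as reference for changer in this view: far pin (312,118)
print("pin",cast(c,(312.5,117),.112), "screw", cast(c,(257,28),.101))
t=snap("top"); g=t["img"]
cv2.imwrite("pics/x.png",g[:,:,::-1])
P=rot(c["attitude"]).as_matrix(); print("cam z",P[:,2], c["eye"]-o["eef_pos"])
```

```text
t 11.8 p [ 0.4835 -0.0186  0.1756] yaw_y 12.35 z [ 0. -0. -1.] F [-1.2 -0.8 -1.1] w 0.228 g 39.3 q1,7 [ 0.39 -0.09]
head [[ 0.4835 -0.0185  0.1796]] pocket [[ 0.4843 -0.0165  0.054 ]
 [ 0.4847 -0.018   0.054 ]]
pin [[0.4687 0.0398 0.112 ]] screw [[0.4328 0.0754 0.101 ]]
cam z [ 0.0579 -0.2606 -0.9637] [-0.015   0.0655  0.1203]
```

Request:
jog_arm:
  deltas:
    - [0,0,0,0,0,0,0]
    - [0,0,0,0,0,0,0]
    - [0,0,0,0,0,0,0]

```text
t: 12.15
eef_pos: [0.4836, -0.0204, 0.1752]
tool_rot: [-0.0, 0.629, 0.778, -0.0]
contact_force: [0.4, 0.1, -1.5]
gripper_width: 0.23
grasp_force: 39.3
```

Run:
```python
from h import *
np.set_printoptions(precision=4,suppress=True)
o=pose(); c=snap("wrist"); z=o["eef_pos"][2]
print("head exp",proj(c,o["eef_pos"]+[0,0,.004]))
g=cv2.GaussianBlur(cv2.cvtColor(c["img"],cv2.COLOR_RGB2GRAY),(3,3),0)
for rng,cc in ((( 20,30),(318,197)),):
    h=cv2.HoughCircles(g[160:240,270:365],cv2.HOUGH_GRADIENT,1,8,param1=60,param2=14,minRadius=18,maxRadius=34)
    for x,y,r in h[0][:4]: print("cup",x+270,y+160,r,cast(c,(x+270,y+160),.054)[0][:2])
h=cv2.HoughCircles(g[85:150,280:345],cv2.HOUGH_GRADIENT,1,4,param1=60,param2=8,minRadius=3,maxRadius=15)
for x,y,r in h[0][:4]: print("pin",x+280,y+85,r,cast(c,(x+280,y+85),.106)[0][:2])
cv2.imwrite("pics/w5c.png",cv2.resize(c["img"][0:240,220:380,::-1],None,fx=2.5,fy=2.5,interpolation=cv2.INTER_CUBIC))
W=[.4846,-.0165,.054]
a=np.linspace(0,6.28,12,endpoint=False)
print(((proj(c,np.c_[W[0]+.01775*np.cos(a),W[1]+.01775*np.sin(a),a*0+.054])-[220,0])*2.5).round(0).tolist())
```

```text
t 12.2 p [ 0.4836 -0.0204  0.1752] yaw_y 12.08 z [-0. -0. -1.] F [ 0.4  0.1 -1.5] w 0.230 g 39.3 q1,7 [ 0.4  -0.09]
head exp [[317.0357 295.7201]]
cup 318.5 192.5 30.1 [ 0.4835 -0.013 ]
cup 315.5 182.5 30.1 [ 0.48   -0.0066]
cup 326.5 194.5 22.9 [ 0.4892 -0.0133]
cup 312.5 198.5 22.4 [ 0.4804 -0.0181]
pin 313.5 102.5 8.2 [0.468  0.0448]
pin 310.5 105.5 8.2 [0.4668 0.0431]
pin 308.5 99.5 7.3 [0.4652 0.0457]
[[310.0, 507.0], [309.0, 475.0], [291.0, 447.0], [261.0, 432.0], [227.0, 434.0], [199.0, 452.0], [184.0, 481.0], [187.0, 513.0], [205.0, 539.0], [234.0, 553.0], [266.0, 552.0], [294.0, 535.0]]
```

View pics/w5c.png

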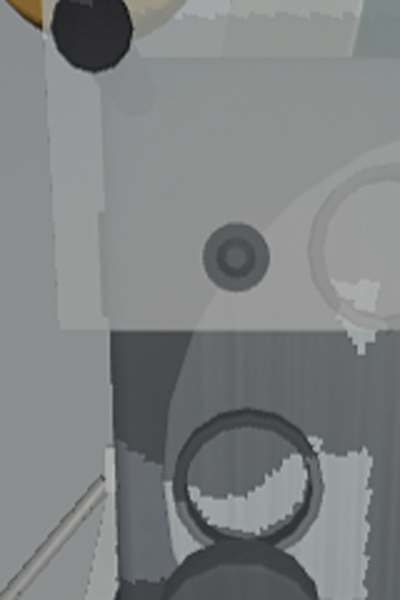

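Request:
jog_arm:
  deltas:
    - [0.0008,0.0044,-0.02,0,0,0,0]
    - [0,0,-0.03,0,0,0,0]
    - [0,0,-0.02,0,0,0,0]
    - [0,0,0,0,0,0,0]
    - [0,0,-0.004,0,0,0,0]
    - [0,0,-0.004,0,0,0,0]
    - [0,0,-0.004,0,0,0,0]
    - [0,0,-0.003,0,0,0,0]
    - [0,0,0,0,0,0,0]
    - [0,0,0,0,0,0,0]

```text
t: 13.2
eef_pos: [0.4839, -0.0154, 0.0903]
tool_rot: [-0.0, 0.628, 0.778, -0.0]
contact_force: [-2.3, -0.1, -0.7]
gripper_width: 0.229
grasp_force: 39.7
```

```bash
python3 -c "
from h import *
pose()"
```

```text
t 13.2 p [ 0.4839 -0.0154  0.0903] yaw_y 12.16 z [-0.001 -0.    -1.   ] F [-2.3 -0.1 -0.7] w 0.229 g 39.7 q1,7 [ 0.32 -0.21]
```

Request:
jog_arm:
  deltas:
    - [-0.0005,0,-0.002,0,0,0,0]
    - [0,0,-0.002,0,0,0,0]
    - [0,0,0,0,0,0,0]
    - [0,0,0,0,0,0,0.4]
    - [0,0,0,0,0,0,0.4]
    - [0,0,0,0,0,0,0.4]
    - [0,0,0,0,0,0,0.4]

```text
t: 13.9
eef_pos: [0.4786, -0.0167, 0.0855]
tool_rot: [-0.003, 0.628, 0.778, -0.004]
contact_force: [-19.3, -3.0, 12.0]
gripper_width: 0.403
grasp_force: 0.0
```

```bash
python3 -c "
from h import *
pose()"
```

```text
t 13.9 p [ 0.4786 -0.0167  0.0855] yaw_y 12.14 z [-0.01  -0.003 -1.   ] F [-19.3  -3.   12. ] w 0.403 g 0.0 q1,7 [ 0.32 -0.21]
```

Request:
jog_arm:
  deltas:
    - [0,0,0,0,0,0,0.31]
    - [0,0,0,0,0,0,0.31]
    - [0,0,0.02,0,0,0,0.31]
    - [0,0,0.03,0,0,0,0.31]
    - [0,0,0.05,0,0,0,0.31]
    - [0,0,0,0,0,0,0.31]
    - [0,0,0,0,0,0,0.31]

```text
t: 14.6
eef_pos: [0.4851, -0.0152, 0.1878]
tool_rot: [0.002, 0.628, 0.778, 0.001]
contact_force: [0.2, -0.2, 0.2]
gripper_width: 0.306
grasp_force: 0.0
```

Run:
```python
from h import *
o=pose(); c=snap("wrist","w6.png")
print("head exp",proj(c,[.4844,-.016,.09]))
```

```text
t 14.6 p [ 0.4851 -0.0152  0.1878] yaw_y 12.15 z [ 0.004 -0.    -1.   ] F [ 0.2 -0.2  0.2] w 0.306 g 0.0 q1,7 [ 0.4  -0.09]
head exp [[314.27376161 213.31275729]]
```

View pics/w6.png

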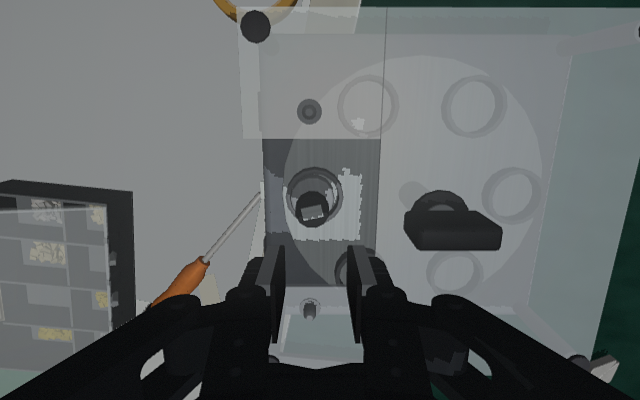

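The first holder stands in the window cup, with its head at about (312,210). Next is the knob.

Request:
jog_arm:
  deltas:
    - [0.007,0.0014,0.01,0,0,0.1428,0.6]
    - [0.007,0.0014,0,0,0,0.1428,0.6]
    - [0.007,0.0014,0,0,0,0.1428,0.6]
    - [0.007,0.0014,0,0,0,0.1428,0.6]
    - [0.007,0.0014,0,0,0,0.1428,0.6]
    - [0.007,0.0014,0,0,0,0.1428,0.6]
    - [0.007,0.0014,0,0,0,0.1428,0.6]
    - [0.007,0.0014,0,0,0,0.1428,0.6]
    - [0.008,0.0014,0,0,0,0.1428,0.6]
    - [0.008,0.0014,0,0,0,0.1428,0.6]

```text
t: 15.65
eef_pos: [0.5554, -0.0011, 0.1947]
tool_rot: [-0.001, -0.038, 0.999, 0.0]
contact_force: [0.4, 1.0, -0.6]
gripper_width: 0.6
grasp_force: 0.0
```

Request:
jog_arm:
  deltas:
    - [0,0,0,0,0,0.1428,0.6]
    - [0,0,0,0,0,0,0.6]
    - [0,0,0,0,0,0,0.6]
    - [0,0,0,0,0,0,0.6]

```text
t: 16.05
eef_pos: [0.5554, -0.0012, 0.1957]
tool_rot: [-0.001, -0.105, 0.995, 0.0]
contact_force: [-1.3, -0.5, 0.2]
gripper_width: 0.604
grasp_force: 0.0
```

Run:
```python
from h import *
o=pose(); c=snap("wrist","w7.png")
np.set_printoptions(precision=4,suppress=True)
K=np.array([.557,-.001,.138]);print(proj(c,K))
u,v=map(int,proj(c,K)[0])
g=c["img"].max(2)
for ce,a,r,_ in blobs(g<50,300,9000,(u-70,max(0,v-70),u+70,v+60)): print(ce,a,r,cast(c,r[0],.138)[0])
```

```text
t 16.1 p [ 0.5554 -0.0012  0.1957] yaw_y 102.02 z [-0.001 -0.    -1.   ] F [-1.3 -0.5  0.2] w 0.604 g 0.0 q1,7 [0.57 1.28]
[[315.9972 239.3344]]
[321.2966 242.8659] 1588 ((319.5718688964844, 233.82740783691406), (43.52104568481445, 80.93772888183594), 19.230670928955078) [0.5536 0.0002 0.138 ]
[249.6538 274.78  ] 491 ((250.0, 273.5), (49.0, 10.0), 90.0) [ 0.5838 -0.0318  0.138 ]
[380.6799 274.2249] 378 ((380.5, 273.5), (49.0, 7.0), 90.0) [0.5691 0.0373 0.138 ]
```

View pics/w7.png

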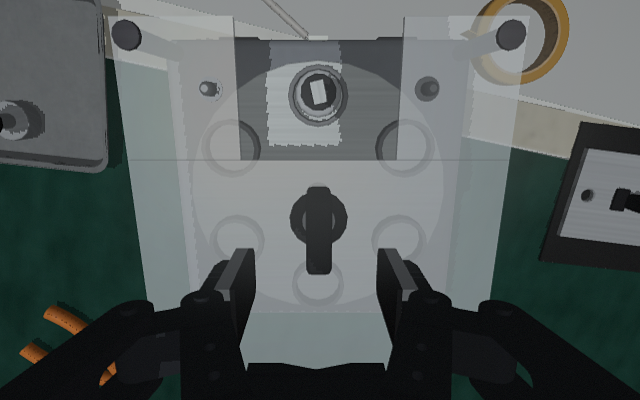

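The knob bar is centred at about column 318 between the jaws, and the holder head is at (319,92), centred in its cup. I'll descend, grip, turn and release.

Request:
jog_arm:
  deltas:
    - [0.0015,0.001,-0.03,0,0,0,0.6]
    - [0,0,-0.02,0,0,0,0.6]
    - [0,0,-0.011,0,0,0,0.6]
    - [0,0,0,0,0,0,0]
    - [0,0,0,0,0,0,0]
    - [0,0,0,0,0,0,0]
    - [0,0,0,0,0,0,0]
    - [0,0,0,0,0,0,0]
    - [0,0,0,0,0,0,0]
  newtons: 70

```text
t: 17.0
eef_pos: [0.5579, 0.0008, 0.1365]
tool_rot: [0.001, -0.106, 0.994, 0.0]
contact_force: [-3.3, 2.9, 6.6]
gripper_width: 0.155
grasp_force: 70.3
```

```bash
python3 -c "
from h import *
pose()"
```

```text
t 17.0 p [0.5579 0.0008 0.1365] yaw_y 102.20 z [ 0.002  0.001 -1.   ] F [-3.3  2.9  6.6] w 0.155 g 70.3 q1,7 [0.52 1.22]
```

Request:
jog_arm:
  deltas:
    - [-0.001,0.001,0,0,0,-0.07,0]
    - [0,0,0,0,0,-0.11,0]
    - [0,0,0,0,0,-0.13,0]
    - [0,0,0,0,0,-0.13,0]
    - [0,0,0,0,0,-0.13,0]
    - [0,0,0,0,0,-0.13,0]
    - [0,0,0,0,0,-0.13,0]
    - [0,0,0,0,0,-0.13,0]
    - [0,0,0,0,0,-0.09,0]
    - [0,0,0,0,0,0,0]

```text
t: 18.0
eef_pos: [0.5576, 0.0001, 0.1365]
tool_rot: [0.001, 0.407, 0.913, -0.0]
contact_force: [0.7, -1.8, 7.2]
gripper_width: 0.147
grasp_force: 70.4
```

Request:
jog_arm:
  deltas:
    - [0,0,0,0,0,0,0]
    - [0,0,0,0,0,0,0]
    - [0,0,0,0,0,0,0]

```text
t: 18.3
eef_pos: [0.5575, 0.0, 0.1365]
tool_rot: [0.001, 0.406, 0.914, 0.0]
contact_force: [0.0, -0.8, 6.4]
gripper_width: 0.15
grasp_force: 70.4
```

```bash
python3 -c "
from h import *
pose();print(bot.get_obs()['torque'])"
```

```text
t 18.3 p [0.5575 0.     0.1365] yaw_y 42.11 z [ 0.002 -0.001 -1.   ] F [ 0.  -0.8  6.4] w 0.150 g 70.4 q1,7 [0.34 0.31]
[-0.42750929  0.17012434 -0.01216179]
```

Request:
jog_arm:
  deltas:
    - [0,0,0,0,0,0,0.6]
    - [0,0,0,0,0,0,0.6]
    - [0,0,0,0,0,0,0.6]
    - [0,0,0,0,0,0,0.6]
    - [0,0,0.03,0,0,0,0.6]
    - [0,0,0.04,0,0,0,0.6]
    - [0,0,0.03,0,0,0,0.5]
    - [0,-0.032,0,0,0,0.131,0.5]
    - [0,-0.032,0,0,0,0.131,0.5]
    - [0,-0.032,0,0,0,0.131,0.5]

```text
t: 19.3
eef_pos: [0.5563, -0.0961, 0.2356]
tool_rot: [0.0, 0.217, 0.976, -0.0]
contact_force: [0.7, -0.6, -1.2]
gripper_width: 0.5
grasp_force: 0.0
```

Request:
jog_arm:
  deltas:
    - [0,-0.032,0,0,0,0.131,0.5]
    - [0,-0.032,0,0,0,0.131,0.5]
    - [0,-0.032,-0.02,0,0,0.131,0.5]
    - [0,-0.032,-0.02,0,0,0.131,0.5]
    - [0,-0.031,-0.02,0,0,0.131,0.5]
    - [0,0,-0.02,0,0,0,0.5]
    - [0,0,0,0,0,0,0.5]
    - [0,0,0,0,0,0,0.5]
    - [0,0,0,0,0,0,0.5]

```text
t: 20.2
eef_pos: [0.5574, -0.253, 0.1567]
tool_rot: [0.001, -0.106, 0.994, -0.0]
contact_force: [0.3, -0.2, 0.7]
gripper_width: 0.502
grasp_force: 0.0
```

```bash
cat > m.py <<'E'
from h import *
np.set_printoptions(precision=4,suppress=True)
o=pose(); c=snap("wrist","wl.png")
for h in heads(c,(120,0,560,290)): print(h[1],h[2],h[3],cast(c,h[2],.046)[0][:2])
s=snap("scene"); g=s["img"].max(2)
for ce,a,r,_ in blobs(g<60,15,30,(370,155,460,215)): print('s',ce,a,cast(s,ce,.045)[0]+[.004,-.006,0])
E
python3 m.py
```

```text
t 20.2 p [ 0.5574 -0.253   0.1567] yaw_y 102.15 z [ 0.002 -0.    -1.   ] F [ 0.3 -0.2  0.7] w 0.502 g 0.0 q1,7 [0.85 1.73]
938 (151.4, 72.2) 22.9 [ 0.495  -0.3684]
1111 (416.5, 152.6) 71.3 [ 0.5079 -0.198 ]
781 (158.0, 166.5) 20.2 [ 0.5518 -0.3589]
630 (313.9, 201.5) 17.3 [ 0.5535 -0.2554]
372 (156.0, 224.4) 22.0 [ 0.5918 -0.3565]
1432 (145.5, 272.3) 30.5 [ 0.629  -0.3603]
832 (222.0, 273.0) 24.8 [ 0.6182 -0.3077]
s [390.88 156.8 ] 25 [ 0.6315 -0.31    0.045 ]
s [419.8636 164.6364] 22 [ 0.553  -0.3588  0.045 ]
s [435.2 174.3] 20 [ 0.4957 -0.3672  0.045 ]
s [394.   178.96] 25 [ 0.5544 -0.2539  0.045 ]
s [455.4643 184.6071] 28 [ 0.4302 -0.3851  0.045 ]
```

Request:
jog_arm:
  deltas:
    - [-0.0037,-0.0024,-0.03,0,0,0,0.5]
    - [0,0,-0.04,0,0,0,0.5]
    - [0,0,-0.03,0,0,0,0.5]
    - [0,0,-0.011,0,0,0,0.5]
    - [0,0,0,0,0,0,0]
    - [0,0,0,0,0,0,0]
    - [0,0,0,0,0,0,0]
    - [0,0,0,0,0,0,0]
    - [0,0,0,0,0,0,0]
    - [0,0,0,0,0,0,0]
  newtons: 40

```text
t: 21.3
eef_pos: [0.5533, -0.2569, 0.0452]
tool_rot: [0.001, -0.105, 0.994, -0.0]
contact_force: [-1.0, 0.2, 3.8]
gripper_width: 0.227
grasp_force: 39.3
```

Request:
jog_arm:
  deltas:
    - [0,0,0.02,0,0,0,0]
    - [0,0,0.04,0,0,0,0]
    - [0,0,0.04,0,0,0,0]
    - [-0.0085,0.03,0.03,0,0,0,0]
    - [-0.01,0.035,0,0,0,0,0]
    - [-0.01,0.035,0,0,0,0,0]
    - [-0.01,0.035,0,0,0,0,0]
    - [-0.01,0.035,0,0,0,0,0]
    - [-0.01,0.035,0,0,0,0,0]
    - [-0.01,0.035,0,0,0,0,0]

```text
t: 22.3
eef_pos: [0.4835, -0.0154, 0.1745]
tool_rot: [0.0, -0.105, 0.994, -0.0]
contact_force: [0.7, 0.7, -1.7]
gripper_width: 0.227
grasp_force: 39.3
```

Request:
jog_arm:
  deltas:
    - [0,0,0,0,0,0,0]
    - [0,0,0,0,0,0,0]
    - [0,0,0,0,0,0,0]
    - [0,0,0,0,0,0,0]

```text
t: 22.7
eef_pos: [0.4844, -0.0179, 0.1742]
tool_rot: [-0.0, -0.104, 0.995, -0.0]
contact_force: [0.4, 0.2, -0.2]
gripper_width: 0.232
grasp_force: 39.3
```

Run:
```python
from h import *
np.set_printoptions(precision=4,suppress=True)
o=pose(); c=snap("wrist","w8.png");print("exp head",proj(c,o["eef_pos"]+[0,0,.004]))
g=c["img"].max(2)
# bright rectangle on head top
u,v=map(int,proj(c,o["eef_pos"]+[0,0,.004])[0])
for ce,a,r,_ in blobs(g>90,60,1500,(u-28,v-28,u+28,v+28)): print(ce,a,r, cast(c,r[0],o["eef_pos"][2]+.004)[0])
```

```text
t 22.7 p [ 0.4844 -0.0179  0.1742] yaw_y 101.93 z [-0. -0. -1.] F [ 0.4  0.2 -0.2] w 0.232 g 39.3 q1,7 [0.61 1.34]
exp head [[316.4634 297.7135]]
[315.1329 303.214 ] 715 ((315.09844970703125, 303.47412109375), (33.23682403564453, 22.039119720458984), 75.25643920898438) [ 0.4868 -0.0179  0.1782]
```

Request:
jog_arm:
  deltas:
    - [-0.0016,0.0025,-0.02,0,0,0,0]
    - [0,0,-0.03,0,0,0,0]
    - [0,0,-0.019,0,0,0,0]
    - [0,0,0,0,0,0,0]
    - [0,0,-0.004,0,0,0,0]
    - [0,0,-0.004,0,0,0,0]
    - [0,0,-0.004,0,0,0,0]
    - [0,0,-0.004,0,0,0,0]
    - [0,0,0,0,0,0,0]
    - [0,0,0,0,0,0,0]

```text
t: 23.75
eef_pos: [0.4826, -0.0141, 0.0894]
tool_rot: [0.0, -0.105, 0.994, -0.0]
contact_force: [1.1, -0.3, -0.9]
gripper_width: 0.227
grasp_force: 39.3
```

```bash
python3 -c "
from h import *
pose()"
```

```text
t 23.8 p [ 0.4826 -0.0141  0.0894] yaw_y 102.06 z [ 0.  0. -1.] F [ 1.1 -0.3 -0.9] w 0.227 g 39.3 q1,7 [0.51 1.2 ]
```

In the cup (below the rim height, no load). I'll finish the descent, release to 0.31 and rise.

Request:
jog_arm:
  deltas:
    - [0.0005,0,-0.002,0,0,0,0]
    - [0,0,-0.002,0,0,0,0]
    - [0,0,0,0,0,0,0]
    - [0,0,0,0,0,0,0]

```text
t: 24.15
eef_pos: [0.483, -0.0141, 0.0852]
tool_rot: [-0.0, -0.105, 0.994, 0.0]
contact_force: [0.9, 1.0, -1.3]
gripper_width: 0.228
grasp_force: 39.3
```

Request:
jog_arm:
  deltas:
    - [0,0,0,0,0,0,0.32]
    - [0,0,0,0,0,0,0.32]
    - [0,0,0,0,0,0,0.32]
    - [0,0,0.02,0,0,0,0.32]
    - [0,0,0.04,0,0,0,0.32]
    - [0.007,0,0.05,0,0,0,0.6]
    - [0.022,0.0057,0,0,0,-0.131,0.6]
    - [0.022,0.0056,0,0,0,-0.131,0.6]
    - [0.022,0.004,0,0,0,-0.131,0.6]

```text
t: 25.05
eef_pos: [0.5569, 0.0011, 0.1955]
tool_rot: [0.001, 0.094, 0.996, -0.0]
contact_force: [-0.5, 0.4, 0.5]
gripper_width: 0.599
grasp_force: 0.0
```

```bash
python3 -c "
from h import *
pose()"
```

```text
t 25.1 p [0.5569 0.0011 0.1955] yaw_y 79.20 z [ 0.001 -0.    -1.   ] F [-0.5  0.4  0.5] w 0.599 g 0.0 q1,7 [0.47 0.95]
```

Request:
jog_arm:
  deltas:
    - [0,0,0,0,0,-0.131,0.6]
    - [0,0,0,0,0,-0.131,0.6]
    - [0,0,0,0,0,-0.131,0.6]
    - [0,0,0,0,0,-0.131,0.6]
    - [0,0,0,0,0,-0.131,0.6]
    - [0,0,0,0,0,0,0.6]
    - [0,0,0,0,0,0,0.6]
    - [0,0,0,0,0,0,0.6]

```text
t: 25.85
eef_pos: [0.556, 0.0012, 0.1948]
tool_rot: [-0.0, 0.405, 0.914, 0.0]
contact_force: [-0.3, -0.5, -0.3]
gripper_width: 0.6
grasp_force: 0.0
```

```bash
cat > chk.py <<'E'
from h import *
np.set_printoptions(precision=4,suppress=True)
o=pose(); c=snap("wrist","wk.png")
u,v=proj(c,[.485,-.0155,.089])[0].astype(int); print("exp",u,v)
for h in heads(c,(max(u-45,0),max(v-45,0),u+45,v+45)): print(h[1],h[2],h[3],cast(c,h[2],.086)[0][:2])
g=c["img"].max(2); K=[.5575,0,.138]; u,v=proj(c,K)[0].astype(int); print("knob exp",u,v)
for ce,a,r,_ in blobs(g<50,300,9000,(u-60,max(0,v-60),u+60,v+50)): print(ce,a,r,cast(c,r[0],.138)[0])
E
python3 chk.py
```

```text
t 25.9 p [0.556  0.0012 0.1948] yaw_y 42.16 z [-0.  0. -1.] F [-0.3 -0.5 -0.3] w 0.600 g 0.0 q1,7 [0.36 0.37]
exp 214 155
1402 (228.4, 147.0) 30.3 [ 0.4877 -0.0063]
778 (180.0, 178.5) 23.3 [ 0.4771 -0.0433]
knob exp 317 239
[316.4972 229.3852] 2357 ((320.9640808105469, 227.92247009277344), (87.58795166015625, 51.788516998291016), 76.4295654296875) [0.5545 0.0061 0.138 ]
```

Run:
```python
from h import *
np.set_printoptions(precision=4,suppress=True)
c=snap("wrist"); g=c["img"].max(2)
u,v=proj(c,[.485,-.0155,.09])[0].astype(int)
d=np.uint8(g[v-30:v+30:2,u-30:u+30:2]); print(u,v)
for r in d: print("".join("#" if x<60 else "+" if x<100 else "." if x<160 else " " for x in r))
```

```text
214 155
 +++........+...#++.+++++++++.
.++........+..++.+++++++++++++
+++..........++..+++++++++++++
++........+.+#..++++++++++++++
++..........#..+++++++++++++++
+........+.#++########++++++++
+.........+#############++++++
........+.###############+++++
........+################+++++
....... +##.+#############++++
........### . .++##########+++
........###..... ..########+++
........###.........++#####+++
....... ##+....... ..+#####+++
....... ##.........++######+++
........##........ ..######+++
........+###...... ..#####++++
........ ######+.. .+####+++++
..........#########.#####.++++
..........+############+..++++
.+..........##########....++..
+++..........#######+......+++
++++..........++++#####+++##++
++++............+..+++#++++...
++++..............+.........+.
++++..................+..... .
++++..........................
++++++........................
+++++++.......................
++++.+++......................
```

Request:
jog_arm:
  deltas:
    - [0.0013,-0.001,-0.03,0,0,0,0.6]
    - [0,0,-0.02,0,0,0,0.6]
    - [0,0,-0.01,0,0,0,0.6]
    - [0,0,0,0,0,0,0]
    - [0,0,0,0,0,0,0]
    - [0,0,0,0,0,0,0]
    - [0,0,0,0,0,0,0]
    - [0,0,0,0,0,0,0]
    - [0,0,0,0,0,0,0]
  newtons: 70

```text
t: 26.85
eef_pos: [0.5576, 0.0, 0.136]
tool_rot: [0.001, 0.407, 0.914, -0.0]
contact_force: [-3.3, -0.8, 6.7]
gripper_width: 0.154
grasp_force: 70.2
```

Request:
jog_arm:
  deltas:
    - [0,0,0,0,0,-0.07,0]
    - [0,0,0,0,0,-0.11,0]
    - [0,0,0,0,0,-0.13,0]
    - [0,0,0,0,0,-0.13,0]
    - [0,0,0,0,0,-0.13,0]
    - [0,0,0,0,0,-0.13,0]
    - [0,0,0,0,0,-0.13,0]
    - [0,0,0,0,0,-0.13,0]
    - [0,0,0,0,0,-0.09,0]
    - [0,0,0,0,0,0,0]

```text
t: 27.85
eef_pos: [0.5568, -0.0002, 0.136]
tool_rot: [0.0, 0.811, 0.586, -0.001]
contact_force: [-5.6, -0.9, 9.7]
gripper_width: 0.146
grasp_force: 70.6
```

Request:
jog_arm:
  deltas:
    - [0,0,0,0,0,0,0]
    - [0,0,0,0,0,0,0]
    - [0,0,0,0,0,0,0]

```text
t: 28.15
eef_pos: [0.5567, -0.0002, 0.136]
tool_rot: [0.0, 0.81, 0.587, -0.001]
contact_force: [-5.8, -1.5, 9.5]
gripper_width: 0.151
grasp_force: 70.6
```

```bash
python3 -c "
from h import *
pose();print(bot.get_obs()['torque'])"
```

```text
t 28.1 p [ 5.567e-01 -2.000e-04  1.360e-01] yaw_y -18.16 z [-0.001 -0.001 -1.   ] F [-5.8 -1.5  9.5] w 0.151 g 70.6 q1,7 [ 0.14 -0.6 ]
[-0.33464775  1.21966309 -0.01354709]
```

Request:
jog_arm:
  deltas:
    - [0,0,0,0,0,0,0.6]
    - [0,0,0,0,0,0,0.6]
    - [0,0,0,0,0,0,0.6]
    - [0,0,0,0,0,0,0.6]
    - [0,0,0.03,0,0,0,0.6]
    - [0,0,0.04,0,0,0,0.6]
    - [0,0,0.03,0,0,0,0.5]
    - [0,-0.04,0,0,0,-0.131,0.5]
    - [0,-0.04,0,0,0,-0.131,0.5]
    - [0,-0.04,0,0,0,-0.131,0.5]

```text
t: 29.15
eef_pos: [0.5574, -0.121, 0.2353]
tool_rot: [0.0, 0.91, 0.415, 0.001]
contact_force: [0.9, -0.5, -0.3]
gripper_width: 0.503
grasp_force: 0.0
```

Request:
jog_arm:
  deltas:
    - [0,-0.04,0,0,0,-0.131,0.5]
    - [0,-0.04,0,0,0,-0.131,0.5]
    - [0,-0.04,-0.02,0,0,-0.131,0.5]
    - [0,-0.04,-0.02,0,0,-0.131,0.5]
    - [0,-0.04,-0.02,0,0,-0.131,0.5]
    - [0,-0.037,-0.02,0,0,0,0.5]
    - [0,0,0,0,0,0,0.5]
    - [0,0,0,0,0,0,0.5]
    - [0,0,0,0,0,0,0.5]

```text
t: 30.05
eef_pos: [0.5582, -0.3553, 0.1552]
tool_rot: [-0.0, 0.995, 0.104, 0.001]
contact_force: [0.8, 0.4, 0.0]
gripper_width: 0.501
grasp_force: 0.0
```

```bash
sed -i 's/(120,0,560,290)/(120,0,560,290)/' m.py; python3 m.py
```

```text
t 30.1 p [ 0.5582 -0.3553  0.1552] yaw_y -78.09 z [ 0.001  0.001 -1.   ] F [0.8 0.4 0. ] w 0.501 g 0.0 q1,7 [ 0.48 -0.9 ]
1137 (157.0, 10.6) 30.0 [ 0.6549 -0.2418]
888 (413.0, 23.1) 24.2 [ 0.679  -0.3879]
503 (526.5, 20.0) 25.3 [ 0.6942 -0.4518]
322 (223.0, 22.0) 18.0 [ 0.6568 -0.2799]
811 (444.5, 122.0) 91.9 [ 0.629  -0.4226]
722 (525.0, 148.0) 42.7 [ 0.6241 -0.4773]
1625 (540.0, 182.5) 42.1 [ 0.6049 -0.4948]
633 (320.0, 215.0) 17.5 [ 0.5538 -0.3596]
594 (547.0, 245.5) 23.3 [ 0.5645 -0.5157]
625 (254.5, 268.2) 23.3 [ 0.5065 -0.3231]
619 (376.5, 268.5) 23.1 [ 0.5238 -0.4062]
433 (224.0, 274.0) 21.9 [ 0.4977 -0.303 ]
339 (316.5, 288.0) 14.5 [ 0.5005 -0.3685]
s [419.8696 164.5652] 23 [ 0.5532 -0.359   0.045 ]
s [435.3158 174.2632] 19 [ 0.4956 -0.3676  0.045 ]
s [455.2857 185.    ] 21 [ 0.4294 -0.3835  0.045 ]
s [386.3448 207.6207] 29 [ 0.4833 -0.1612  0.045 ]
```

Request:
jog_arm:
  deltas:
    - [-0.0052,-0.004,-0.03,0,0,0,0.5]
    - [0,0,-0.04,0,0,0,0.5]
    - [0,0,-0.03,0,0,0,0.5]
    - [0,0,-0.009,0,0,0,0.5]
    - [0,0,0,0,0,0,0]
    - [0,0,0,0,0,0,0]
    - [0,0,0,0,0,0,0]
    - [0,0,0,0,0,0,0]
    - [0,0,0,0,0,0,0]
    - [0,0,0,0,0,0,0]
  newtons: 40

```text
t: 31.15
eef_pos: [0.5527, -0.3611, 0.0469]
tool_rot: [0.0, 0.995, 0.103, 0.001]
contact_force: [-0.9, 1.9, 4.1]
gripper_width: 0.224
grasp_force: 39.3
```

Request:
jog_arm:
  deltas:
    - [0,0,0.02,0,0,0,0]
    - [0,0,0.04,0,0,0,0]
    - [0,0,0.04,0,0,0,0]
    - [-0.008,0.034,0.03,0,0,0,0]
    - [-0.01,0.0445,0,0,0,0,0]
    - [-0.01,0.0445,0,0,0,0,0]
    - [-0.01,0.0445,0,0,0,0,0]
    - [-0.01,0.0445,0,0,0,0,0]
    - [-0.01,0.0445,0,0,0,0,0]
    - [-0.01,0.0445,0,0,0,0,0]

```text
t: 32.15
eef_pos: [0.4834, -0.0582, 0.1761]
tool_rot: [0.0, 0.995, 0.103, 0.0]
contact_force: [0.7, 0.2, -1.2]
gripper_width: 0.227
grasp_force: 39.3
```

Request:
jog_arm:
  deltas:
    - [0,0.043,0,0,0,0,0]
    - [0,0,0,0,0,0,0]
    - [0,0,0,0,0,0,0]
    - [0,0,0,0,0,0,0]
    - [0,0,0,0,0,0,0]

```text
t: 32.65
eef_pos: [0.4841, -0.0183, 0.1758]
tool_rot: [0.0, 0.995, 0.102, -0.0]
contact_force: [0.7, -0.4, -1.3]
gripper_width: 0.227
grasp_force: 39.3
```

```bash
cat > hd.py <<'E'
from h import *
np.set_printoptions(precision=4,suppress=True)
o=pose(); c=snap("wrist","w8.png");E=proj(c,o["eef_pos"]+[0,0,.004])[0];print("exp head",E)
g=c["img"].max(2); u,v=map(int,E)
for ce,a,r,_ in blobs(g>90,60,1500,(u-28,v-28,u+28,v+28)): print(ce,a,r, cast(c,r[0],o["eef_pos"][2]+.004)[0])
E
python3 hd.py
```

```text
t 32.6 p [ 0.4841 -0.0183  0.1758] yaw_y -78.34 z [-0.    -0.001 -1.   ] F [ 0.7 -0.4 -1.3] w 0.227 g 39.3 q1,7 [ 0.02 -1.51]
exp head [314.6525 295.2841]
[315.8524 295.1142] 657 ((316.0489501953125, 295.25372314453125), (33.610130310058594, 20.9722843170166), 60.642250061035156) [ 0.4842 -0.0188  0.1798]
[315.2754 317.9626] 374 ((315.5, 315.0), (14.0, 51.0), 90.0) [ 0.4763 -0.0203  0.1798]
```

Request:
jog_arm:
  deltas:
    - [0.0006,0.0031,-0.02,0,0,0,0]
    - [0,0,-0.03,0,0,0,0]
    - [0,0,-0.019,0,0,0,0]
    - [0,0,0,0,0,0,0]
    - [0,0,-0.004,0,0,0,0]
    - [0,0,-0.004,0,0,0,0]
    - [0,0,-0.004,0,0,0,0]
    - [0,0,-0.004,0,0,0,0]
    - [0,0,0,0,0,0,0]
    - [0,0,0,0,0,0,0]

```text
t: 33.7
eef_pos: [0.4847, -0.0137, 0.0909]
tool_rot: [0.0, 0.995, 0.103, 0.0]
contact_force: [-0.0, -0.2, -1.0]
gripper_width: 0.225
grasp_force: 39.3
```

```bash
python3 -c "
from h import *
pose()"
```

```text
t 33.7 p [ 0.4847 -0.0137  0.0909] yaw_y -78.20 z [ 0. -0. -1.] F [-0.  -0.2 -1. ] w 0.225 g 39.3 q1,7 [ 0.   -1.55]
```

Request:
jog_arm:
  deltas:
    - [0,-0.001,-0.002,0,0,0,0]
    - [0,0,-0.002,0,0,0,0]
    - [0,0,0,0,0,0,0]
    - [0,0,0,0,0,0,0.32]
    - [0,0,0,0,0,0,0.32]
    - [0,0,0,0,0,0,0.32]
    - [0,0,0.02,0,0,0,0.32]
    - [0,0,0.04,0,0,0,0.32]
    - [0,0,0.05,0,0,0,0.6]

```text
t: 34.6
eef_pos: [0.4833, -0.0147, 0.1967]
tool_rot: [-0.0, 0.995, 0.103, -0.002]
contact_force: [0.6, -0.2, -1.2]
gripper_width: 0.475
grasp_force: 0.0
```

Request:
jog_arm:
  deltas:
    - [0.009,0.0018,0,0,0,0.131,0.6]
    - [0.009,0.0018,0,0,0,0.131,0.6]
    - [0.009,0.0018,0,0,0,0.131,0.6]
    - [0.009,0.0018,0,0,0,0.131,0.6]
    - [0.009,0.0018,0,0,0,0.131,0.6]
    - [0.009,0.0018,0,0,0,0.131,0.6]
    - [0.009,0.0018,0,0,0,0.131,0.6]
    - [0.009,0.0018,0,0,0,0.131,0.6]
    - [0,0,0,0,0,0,0.6]
    - [0,0,0,0,0,0,0.6]

```text
t: 35.6
eef_pos: [0.5563, -0.0004, 0.1967]
tool_rot: [-0.0, 0.811, 0.585, -0.0]
contact_force: [-0.4, -0.4, -0.0]
gripper_width: 0.602
grasp_force: 0.0
```

```bash
cat > a.py <<'E'
from h import *
pose(); c=snap("wrist"); g=c["img"].max(2)
u,v=proj(c,[.485,-.0155,.09])[0].astype(int); print(u,v)
if v>30:
  for r in g[max(0,v-30):v+30:2,u-30:u+30:2]: print("".join("#" if x<60 else "+" if x<100 else "." if x<160 else " " for x in r))
E
python3 a.py
```

```text
t 35.6 p [ 5.563e-01 -4.000e-04  1.967e-01] yaw_y -18.36 z [-0.001  0.    -1.   ] F [-0.4 -0.4 -0. ] w 0.602 g 0.0 q1,7 [ 0.14 -0.56]
223 259
....+....++#+++++++++++.....++
........+.+++++++++++++++....+
+....+..+.#++++++++++++++....+
++...+..+.#+++++++++++++++....
.+......++++++++###+++++++....
..+.....+++++#########++++....
..++....++#+###########+++....
...++...+.##############+.....
..++++..+.##############+.....
...+++.++################.....
....+++.+#####+.######++++++##
....+++.######...+###++++++###
.....+++#####......++++++++###
......++#####.......++++++####
.......#####.......+++++++####
........###+.......++++++#####
........###...####+++++++#####
........+#..+#####++++++######
.........########+++++++######
..........#######++++++#######
..........######+++++++#######
.........#######++++++########
........+######+++++++########
........#######+++++++########
.......+######+++++++#########
.......#######+++++++#########
......#######+++++++##########
.....+######++++++++##########
.....#######+++++++###########
....#######++++++++###########
```

Request:
jog_arm:
  deltas:
    - [0.001,0.0003,-0.03,0,0,0.003,0.6]
    - [0,0,-0.02,0,0,0,0.6]
    - [0,0,-0.012,0,0,0,0.6]
    - [0,0,0,0,0,0,0]
    - [0,0,0,0,0,0,0]
    - [0,0,0,0,0,0,0]
    - [0,0,0,0,0,0,0]
    - [0,0,0,0,0,0,0]
    - [0,0,0,0,0,0,0]
  newtons: 70

```text
t: 36.55
eef_pos: [0.557, 0.0005, 0.1359]
tool_rot: [-0.0, 0.809, 0.588, -0.0]
contact_force: [-5.9, 1.0, 4.8]
gripper_width: 0.149
grasp_force: 70.7
```

Request:
jog_arm:
  deltas:
    - [0,0,0,0,0,-0.07,0]
    - [0,0,0,0,0,-0.11,0]
    - [0,0,0,0,0,-0.13,0]
    - [0,0,0,0,0,-0.13,0]
    - [0,0,0,0,0,-0.13,0]
    - [0,0,0,0,0,-0.13,0]
    - [0,0,0,0,0,-0.13,0]
    - [0,0,0,0,0,-0.13,0]
    - [0,0,0,0,0,-0.09,0]
    - [0,0,0,0,0,0,0]

```text
t: 37.55
eef_pos: [0.5568, 0.0006, 0.1359]
tool_rot: [-0.0, 0.995, 0.102, -0.001]
contact_force: [-5.8, 1.7, 6.3]
gripper_width: 0.149
grasp_force: 70.7
```

Request:
jog_arm:
  deltas:
    - [0,0,0,0,0,0,0]
    - [0,0,0,0,0,0,0]
    - [0,0,0,0,0,0,0]

```text
t: 37.85
eef_pos: [0.5568, 0.0007, 0.1359]
tool_rot: [-0.0, 0.995, 0.103, -0.001]
contact_force: [-5.9, 1.8, 5.3]
gripper_width: 0.147
grasp_force: 70.7
```

```bash
python3 -c "
from h import *
pose();print(bot.get_obs()['torque'])"
```

```text
t 37.9 p [0.5568 0.0007 0.1359] yaw_y -78.13 z [-0.001  0.001 -1.   ] F [-5.9  1.8  5.3] w 0.147 g 70.7 q1,7 [-0.07 -1.51]
[0.24520379 1.16087255 0.00771816]
```

Request:
jog_arm:
  deltas:
    - [0,0,0,0,0,0,0.6]
    - [0,0,0,0,0,0,0.6]
    - [0,0,0,0,0,0,0.6]
    - [0,0,0,0,0,0,0.6]
    - [0,0,0.03,0,0,0,0.6]
    - [0,0,0.04,0,0,0,0.6]
    - [0,0,0.03,0,0,0,0.5]
    - [-0.0068,-0.041,0,0,0,0,0.5]
    - [-0.0068,-0.041,0,0,0,0,0.5]
    - [-0.0068,-0.041,0,0,0,0,0.5]

```text
t: 38.85
eef_pos: [0.5372, -0.1243, 0.2354]
tool_rot: [0.0, 0.995, 0.104, 0.001]
contact_force: [0.8, -0.9, -0.1]
gripper_width: 0.497
grasp_force: 0.0
```

Request:
jog_arm:
  deltas:
    - [-0.0068,-0.041,0,0,0,0,0.5]
    - [-0.0068,-0.041,0,0,0,0,0.5]
    - [-0.0068,-0.041,-0.02,0,0,0,0.5]
    - [-0.0068,-0.041,-0.02,0,0,0,0.5]
    - [-0.0068,-0.041,-0.02,0,0,0,0.5]
    - [-0.0068,-0.041,-0.02,0,0,0,0.5]
    - [0,0,0,0,0,0,0.5]
    - [0,0,0,0,0,0,0.5]
    - [0,0,0,0,0,0,0.5]

```text
t: 39.75
eef_pos: [0.4974, -0.3679, 0.1551]
tool_rot: [-0.0, 0.995, 0.104, 0.0]
contact_force: [0.5, 1.2, -0.9]
gripper_width: 0.503
grasp_force: 0.0
```

```bash
python3 m.py
```

```text
t 39.8 p [ 0.4974 -0.3679  0.1551] yaw_y -78.06 z [ 0.001  0.001 -1.   ] F [ 0.5  1.2 -0.9] w 0.503 g 0.0 q1,7 [ 0.47 -0.78]
2414 (260.0, 74.0) 147.4 [ 0.5723 -0.3182]
682 (316.6, 209.6) 17.8 [ 0.4961 -0.3692]
1675 (215.5, 225.0) 87.7 [ 0.4715 -0.305 ]
632 (254.5, 268.5) 23.1 [ 0.4454 -0.3358]
1345 (363.5, 271.5) 29.3 [ 0.4589 -0.4105]
434 (224.5, 274.0) 22.3 [ 0.4369 -0.316 ]
434 (406.0, 274.0) 21.9 [ 0.4632 -0.44  ]
s [435.875  173.9583] 24 [ 0.4956 -0.3699  0.045 ]
s [455.3333 184.7917] 24 [ 0.4299 -0.3843  0.045 ]
s [386.2333 207.5   ] 30 [ 0.4838 -0.1613  0.045 ]
```

Request:
jog_arm:
  deltas:
    - [-0.0018,-0.001,-0.03,0,0,0,0.5]
    - [0,0,-0.04,0,0,0,0.5]
    - [0,0,-0.03,0,0,0,0.5]
    - [0,0,-0.009,0,0,0,0.5]
    - [0,0,0,0,0,0,0]
    - [0,0,0,0,0,0,0]
    - [0,0,0,0,0,0,0]
    - [0,0,0,0,0,0,0]
    - [0,0,0,0,0,0,0]
    - [0,0,0,0,0,0,0]
  newtons: 40

```text
t: 40.85
eef_pos: [0.4952, -0.3703, 0.0468]
tool_rot: [0.0, 0.995, 0.103, 0.001]
contact_force: [0.5, 0.8, 4.9]
gripper_width: 0.227
grasp_force: 39.4
```

Request:
jog_arm:
  deltas:
    - [0,0,0.02,0,0,0,0]
    - [0,0,0.04,0,0,0,0]
    - [0,0,0.04,0,0,0,0]
    - [-0.0012,0.034,0.03,0,0,0,0]
    - [-0.0013,0.0455,0,0,0,0,0]
    - [-0.0013,0.0455,0,0,0,0,0]
    - [-0.0013,0.0455,0,0,0,0,0]
    - [-0.0013,0.0455,0,0,0,0,0]
    - [-0.0013,0.0455,0,0,0,0,0]
    - [-0.0013,0.0455,0,0,0,0,0]

```text
t: 41.85
eef_pos: [0.4853, -0.0613, 0.1761]
tool_rot: [0.0, 0.995, 0.103, 0.0]
contact_force: [1.8, 0.7, -0.4]
gripper_width: 0.226
grasp_force: 39.3
```

Request:
jog_arm:
  deltas:
    - [-0.002,0.0455,0,0,0,0,0]
    - [0,0,0,0,0,0,0]
    - [0,0,0,0,0,0,0]
    - [0,0,0,0,0,0,0]
    - [0,0,0,0,0,0,0]

```text
t: 42.35
eef_pos: [0.4837, -0.0191, 0.1758]
tool_rot: [0.0, 0.995, 0.102, -0.0]
contact_force: [-0.4, -0.0, -0.5]
gripper_width: 0.229
grasp_force: 39.3
```

```bash
python3 hd.py
```

```text
t 42.4 p [ 0.4837 -0.0191  0.1758] yaw_y -78.30 z [-0.    -0.001 -1.   ] F [-0.4 -0.  -0.5] w 0.229 g 39.3 q1,7 [-0.06 -1.47]
exp head [314.6591 295.2867]
[315.6852 295.662 ] 648 ((315.6026916503906, 295.7444763183594), (18.582687377929688, 35.55989074707031), 82.14668273925781) [ 0.4835 -0.0195  0.1798]
[315.3314 318.1657] 350 ((315.5, 315.0), (14.0, 51.0), 90.0) [ 0.4758 -0.0211  0.1798]
```

Request:
jog_arm:
  deltas:
    - [0.001,0.0036,-0.02,0,0,0,0]
    - [0,0,-0.03,0,0,0,0]
    - [0,0,-0.019,0,0,0,0]
    - [0,0,0,0,0,0,0]
    - [0,0,-0.004,0,0,0,0]
    - [0,0,-0.004,0,0,0,0]
    - [0,0,-0.004,0,0,0,0]
    - [0,0,-0.004,0,0,0,0]
    - [0,0,0,0,0,0,0]
    - [0,0,0,0,0,0,0]

```text
t: 43.4
eef_pos: [0.4847, -0.0139, 0.0909]
tool_rot: [0.0, 0.995, 0.103, 0.0]
contact_force: [-0.2, -0.6, -0.6]
gripper_width: 0.229
grasp_force: 39.3
```

```bash
python3 -c "
from h import *
pose()"
```

```text
t 43.4 p [ 0.4847 -0.0139  0.0909] yaw_y -78.14 z [ 0. -0. -1.] F [-0.2 -0.6 -0.6] w 0.229 g 39.3 q1,7 [-0.07 -1.49]
```

Request:
jog_arm:
  deltas:
    - [0,-0.001,-0.002,0,0,0,0]
    - [0,0,-0.002,0,0,0,0]
    - [0,0,0,0,0,0,0]
    - [0,0,0,0,0,0,0.32]
    - [0,0,0,0,0,0,0.32]
    - [0,0,0,0,0,0,0.32]
    - [0,0,0.02,0,0,0,0.32]
    - [0,0,0.04,0,0,0,0.32]
    - [0,0,0.05,0,0,0,0.6]

```text
t: 44.3
eef_pos: [0.4833, -0.015, 0.1968]
tool_rot: [-0.0, 0.995, 0.103, -0.002]
contact_force: [1.0, -0.6, 0.6]
gripper_width: 0.472
grasp_force: 0.0
```

Request:
jog_arm:
  deltas:
    - [0.018,0.0036,0,0,0,0,0.6]
    - [0.018,0.0036,0,0,0,0,0.6]
    - [0.018,0.0036,0,0,0,0,0.6]
    - [0.018,0.0036,0,0,0,0,0.6]
    - [0,0,0,0,0,0,0.6]
    - [0,0,0,0,0,0,0.6]
    - [0,0,0,0,0,0,0.6]

```text
t: 45.0
eef_pos: [0.5557, -0.0008, 0.1966]
tool_rot: [0.0, 0.995, 0.103, -0.001]
contact_force: [-0.0, -0.4, -0.7]
gripper_width: 0.599
grasp_force: 0.0
```

Run:
```python
from h import *
pose(); c=snap("top","t9.png")
cv2.imwrite("pics/t9c.png",cv2.resize(c["img"][170:280,180:480,::-1],None,fx=2.6,fy=2.6,interpolation=cv2.INTER_CUBIC))
```

```text
t 45.0 p [ 0.5557 -0.0008  0.1966] yaw_y -78.16 z [-0.001 -0.    -1.   ] F [-0.  -0.4 -0.7] w 0.599 g 0.0 q1,7 [-0.08 -1.49]
```

Request:
jog_arm:
  deltas:
    - [0.0014,0.0008,-0.03,0,0,0.002,0.6]
    - [0,0,-0.02,0,0,0,0.6]
    - [0,0,-0.012,0,0,0,0.6]
    - [0,0,0,0,0,0,0]
    - [0,0,0,0,0,0,0]
    - [0,0,0,0,0,0,0]
    - [0,0,0,0,0,0,0]
    - [0,0,0,0,0,0,0]
    - [0,0,0,0,0,0,0]
  newtons: 70

```text
t: 45.95
eef_pos: [0.5585, 0.001, 0.136]
tool_rot: [-0.0, 0.995, 0.105, 0.001]
contact_force: [-2.3, 2.2, 6.0]
gripper_width: 0.151
grasp_force: 69.7
```

Request:
jog_arm:
  deltas:
    - [0,0,0,0,0,-0.07,0]
    - [0,0,0,0,0,-0.11,0]
    - [0,0,0,0,0,-0.13,0]
    - [0,0,0,0,0,-0.13,0]
    - [0,0,0,0,0,-0.13,0]
    - [0,0,0,0,0,-0.13,0]
    - [0,0,0,0,0,-0.13,0]
    - [0,0,0,0,0,-0.13,0]
    - [0,0,0,0,0,-0.09,0]
    - [0,0,0,0,0,0,0]

```text
t: 46.95
eef_pos: [0.558, -0.0005, 0.136]
tool_rot: [0.0, 0.912, -0.41, 0.0]
contact_force: [-3.6, -1.6, 8.4]
gripper_width: 0.153
grasp_force: 70.2
```

Request:
jog_arm:
  deltas:
    - [0,0,0,0,0,0,0]
    - [0,0,0,0,0,0,0]
    - [0,0,0,0,0,0,0]

```text
t: 47.25
eef_pos: [0.558, -0.0005, 0.136]
tool_rot: [0.0, 0.913, -0.408, 0.0]
contact_force: [-4.4, -0.7, 8.7]
gripper_width: 0.146
grasp_force: 70.2
```

```bash
python3 -c "
from h import *
pose();print(bot.get_obs()['torque'])"
```

```text
t 47.2 p [ 5.58e-01 -5.00e-04  1.36e-01] yaw_y -138.22 z [ 0. -0. -1.] F [-4.4 -0.7  8.7] w 0.146 g 70.2 q1,7 [-0.28 -2.4 ]
[-0.35326082  0.96095386  0.00480628]
```

Request:
jog_arm:
  deltas:
    - [0,0,0,0,0,0,0.6]
    - [0,0,0,0,0,0,0.6]
    - [0,0,0,0,0,0,0.6]
    - [0,0,0,0,0,0,0.6]
    - [0,0,0.03,0,0,0,0.6]
    - [0,0,0.04,0,0,0,0.6]
    - [0,0,0.03,0,0,0,0.6]
    - [-0.0027,0.0175,0,0,0,0.1466,0.6]
    - [-0.0027,0.0175,0,0,0,0.1466,0.6]
    - [-0.0027,0.0175,0,0,0,0.1466,0.6]

```text
t: 48.25
eef_pos: [0.55, 0.0534, 0.2352]
tool_rot: [-0.0, 0.981, -0.196, 0.0]
contact_force: [0.4, -0.0, -0.5]
gripper_width: 0.599
grasp_force: 0.0
```

Request:
jog_arm:
  deltas:
    - [-0.0027,0.0175,0,0,0,0.1466,0.6]
    - [-0.0027,0.0175,0,0,0,0.1466,0.6]
    - [-0.0027,0.0175,0,0,0,0.1466,0.6]
    - [-0.0027,0.0175,0,0,0,0.1466,0.6]
    - [-0.0027,0.0175,0,0,0,0.1466,0.6]
    - [-0.0027,0.0175,0,0,0,0.1466,0.6]
    - [-0.0027,0.0175,0,0,0,0.1466,0.6]
    - [-0.0027,0.0175,0,0,0,0.1466,0.6]
    - [-0.0027,0.0175,0,0,0,0.1466,0.6]
    - [-0.0027,0.0175,0,0,0,0.1466,0.6]

```text
t: 49.25
eef_pos: [0.5229, 0.2284, 0.2347]
tool_rot: [0.0, 0.86, 0.51, -0.0]
contact_force: [0.5, -0.1, -0.6]
gripper_width: 0.601
grasp_force: 0.0
```

Request:
jog_arm:
  deltas:
    - [-0.0027,0.0175,0,0,0,0.1466,0.6]
    - [-0.0027,0.0175,0,0,0,0.1466,0.6]
    - [-0.0027,0.0175,0,0,0,0.1466,0.6]
    - [-0.0027,0.0175,-0.03,0,0,0.1466,0.6]
    - [0,0,-0.03,0,0,0,0.6]
    - [0,0,0,0,0,0,0.6]
    - [0,0,0,0,0,0,0.6]
    - [0,0,0,0,0,0,0.6]

```text
t: 50.05
eef_pos: [0.5133, 0.2979, 0.1764]
tool_rot: [0.0, 0.679, 0.735, 0.001]
contact_force: [-0.5, -1.0, -0.6]
gripper_width: 0.598
grasp_force: 0.0
```

Run:
```python
from h import *
np.set_printoptions(precision=4,suppress=True)
pose(); c=snap("wrist","w10.png"); print(proj(c,[.5115,.2959,.041]))
g=c["img"].max(2); u,v=proj(c,[.5115,.2959,.041])[0].astype(int)
for ce,a,r,_ in blobs(g<60,600,9000,(u-60,max(0,v-90),u+60,v+80)): print(ce,a,r,cast(c,r[0],.041)[0])
t=snap("top","t10.png")
cv2.imwrite("pics/t10c.png",cv2.resize(t["img"][170:280,180:480,::-1],None,fx=2.6,fy=2.6,interpolation=cv2.INTER_CUBIC))
```

```text
t 50.0 p [0.5133 0.2979 0.1764] yaw_y 4.54 z [ 0.002  0.001 -1.   ] F [-0.5 -1.  -0.6] w 0.598 g 0.0 q1,7 [-0.39 -0.7 ]
[[313.0995 199.9078]]
```

View pics/w10.png

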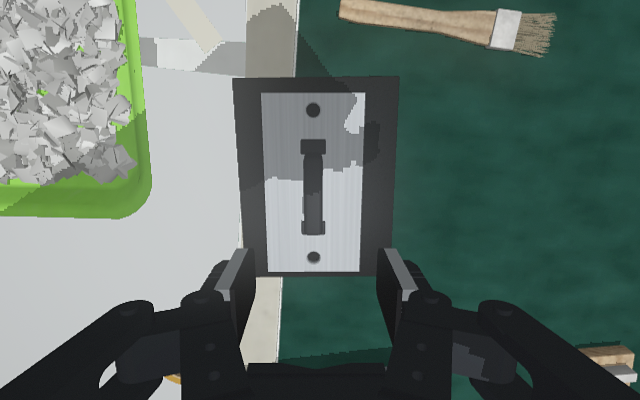

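The wrist view shows the cover undisturbed on the mat, with its holes at (313,110) and (313,257). I'll regrasp it at the release pose.

Request:
jog_arm:
  deltas:
    - [-0.0018,-0.002,-0.04,0,0,0,0.6]
    - [0,0,-0.04,0,0,0,0.6]
    - [0,0,-0.03,0,0,0,0.6]
    - [0,0,-0.02,0,0,0,0.6]
    - [0,0,-0.008,0,0,0,0.6]
    - [0,0,0,0,0,0,0.6]
    - [0,0,0,0,0,0,0.6]
  newtons: 60

```text
t: 50.85
eef_pos: [0.5113, 0.2964, 0.0382]
tool_rot: [0.0, 0.678, 0.735, 0.001]
contact_force: [0.7, -0.2, 0.0]
gripper_width: 0.601
grasp_force: 0.0
```

Run:
```python
from h import *
np.set_printoptions(precision=4,suppress=True)
pose(); c=dict(snap("wrist"));
```

```text
t 50.9 p [0.5113 0.2964 0.0382] yaw_y 4.59 z [ 0.002  0.001 -1.   ] F [ 0.7 -0.2  0. ] w 0.601 g 0.0 q1,7 [-0.43 -0.77]
```

Request:
jog_arm:
  deltas:
    - [0,-0.0005,-0.001,0,0,0,0]
    - [0,0,0,0,0,0,0]
    - [0,0,0,0,0,0,0]
    - [0,0,0,0,0,0,0]
    - [0,0,0,0,0,0,0]
    - [0,0,0,0,0,0,0]
    - [0,0,0,0,0,0,0]

```text
t: 51.6
eef_pos: [0.511, 0.2955, 0.0367]
tool_rot: [0.0, 0.678, 0.735, 0.001]
contact_force: [-0.6, -1.8, 5.9]
gripper_width: 0.154
grasp_force: 59.6
```

```bash
python3 -c "
from h import *
pose()"
```

```text
t 51.6 p [0.511  0.2955 0.0367] yaw_y 4.59 z [ 0.001  0.001 -1.   ] F [-0.6 -1.8  5.9] w 0.154 g 59.6 q1,7 [-0.43 -0.77]
```

Request:
jog_arm:
  deltas:
    - [0,0,0.02,0,0,0,0]
    - [0,0,0.04,0,0,0,0]
    - [0,0,0.04,0,0,0,0]
    - [0,0,0.04,0,0,0,0]
    - [-0.0029,-0.0312,0.02,0,0,0.013,0]
    - [-0.0029,-0.0312,0,0,0,0.013,0]
    - [-0.0029,-0.0312,0,0,0,0.013,0]
    - [-0.0029,-0.0312,0,0,0,0.013,0]
    - [-0.0029,-0.0312,0,0,0,0.013,0]
    - [-0.0029,-0.0312,0,0,0,0.013,0]

```text
t: 52.6
eef_pos: [0.4922, 0.1066, 0.1955]
tool_rot: [-0.0, 0.649, 0.761, -0.0]
contact_force: [0.6, 0.1, -2.3]
gripper_width: 0.153
grasp_force: 59.0
```

Request:
jog_arm:
  deltas:
    - [-0.0029,-0.0312,0,0,0,0.013,0]
    - [-0.0029,-0.0312,0,0,0,0.013,0]
    - [-0.0029,-0.0312,0,0,0,0.013,0]
    - [-0.0029,-0.0312,0,0,0,0.013,0]
    - [0,0,0,0,0,0,0]
    - [0,0,0,0,0,0,0]
    - [0,0,0,0,0,0,0]
    - [0,0,0,0,0,0,0]
    - [0,0,0,0,0,0,0]

```text
t: 53.5
eef_pos: [0.4814, -0.0157, 0.1958]
tool_rot: [-0.0, 0.628, 0.778, 0.0]
contact_force: [-0.5, -0.0, -1.7]
gripper_width: 0.151
grasp_force: 59.0
```

```bash
python3 -c "
from h import *
pose();snap('wrist','w11.png')"
```

```text
t 53.5 p [ 0.4814 -0.0157  0.1958] yaw_y 12.15 z [-0.  0. -1.] F [-0.5 -0.  -1.7] w 0.151 g 59.0 q1,7 [0.12 0.04]
```

Request:
jog_arm:
  deltas:
    - [0.0006,-0.0013,-0.02,0,0,0,0]
    - [0,0,-0.02,0,0,0,0]
    - [0,0,-0.006,0,0,0,0]
    - [0,0,0,0,0,0,0]
    - [0,0,-0.004,0,0,0,0]
    - [0,0,-0.004,0,0,0,0]
    - [0,0,-0.004,0,0,0,0]
    - [0,0,0,0,0,0,0]
    - [0,0,0,0,0,0,0]

```text
t: 54.45
eef_pos: [0.4821, -0.018, 0.1379]
tool_rot: [0.0, 0.629, 0.777, 0.0]
contact_force: [0.0, -0.7, -2.7]
gripper_width: 0.152
grasp_force: 58.8
```

```bash
python3 -c "
from h import *
pose()"
```

```text
t 54.5 p [ 0.4821 -0.018   0.1379] yaw_y 12.06 z [ 0.  0. -1.] F [ 0.  -0.7 -2.7] w 0.152 g 58.8 q1,7 [0.11 0.01]
```

Request:
jog_arm:
  deltas:
    - [0,0.0007,-0.002,0,0,0,0]
    - [0,0,-0.0025,0,0,0,0]
    - [0,0,0,0,0,0,0]
    - [0,0,0,0,0,0,0]

```text
t: 54.85
eef_pos: [0.4823, -0.0172, 0.1336]
tool_rot: [0.0, 0.629, 0.777, 0.0]
contact_force: [-0.0, 0.5, 3.3]
gripper_width: 0.156
grasp_force: 59.7
```

```bash
python3 -c "
from h import *
pose()"
```

```text
t 54.9 p [ 0.4823 -0.0172  0.1336] yaw_y 12.06 z [ 0.001  0.    -1.   ] F [-0.   0.5  3.3] w 0.156 g 59.7 q1,7 [0.11 0.  ]
```

Request:
jog_arm:
  deltas:
    - [0,0,0,0,0,0,0.6]
    - [0,0,0,0,0,0,0.6]
    - [0,0,0,0,0,0,0.6]
    - [0,0,0,0,0,0,0.6]
    - [0,0,0.01,0,0,0,0.6]
    - [0,0,0.03,0,0,0,0.6]
    - [0,0,0.04,0,0,0,0.6]
    - [0,0,0.04,0,0,0,0.6]
    - [0,0,0,0,0,0,0.6]
    - [0,0,0,0,0,0,0.6]

```text
t: 55.85
eef_pos: [0.4825, -0.0173, 0.2548]
tool_rot: [0.001, 0.629, 0.777, 0.001]
contact_force: [-0.6, 0.7, -1.4]
gripper_width: 0.596
grasp_force: 0.0
```

Run:
```python
from h import *
np.set_printoptions(precision=4,suppress=True)
pose(); c=snap("wrist","w12.png")
for p in ([.4685,.0452,.112],[.4943,-.0761,.112]): print(proj(c,p))
```

```text
t 55.9 p [ 0.4825 -0.0173  0.2548] yaw_y 12.05 z [ 0.003 -0.    -1.   ] F [-0.6  0.7 -1.4] w 0.596 g 0.0 q1,7 [0.13 0.07]
[[314.6888 106.7973]]
[[314.6554 267.7619]]
```

View pics/w12.png

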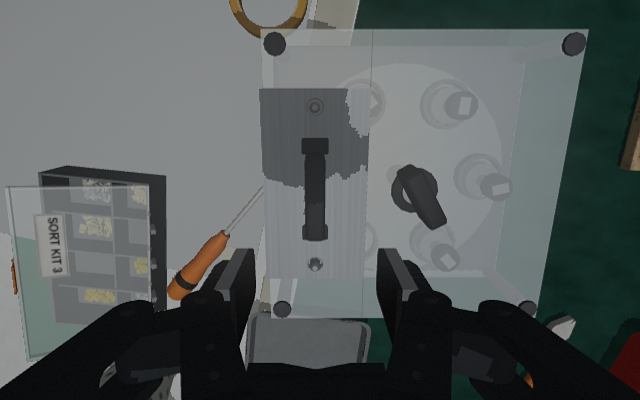

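The cover is seated, with its pins at (315,107) and (315,267). Four holders stand upright in the wheel, at (370,105), (460,105), (495,187) and (440,252), and the tray is empty.

```bash
python3 -c "
from station import bot
print(bot.hand_in())"
```

```text
the job is handed in; nothing more can be done
None
```

The job is handed in: all four holders are in pockets 0–3, the wheel is four clicks on, and the cover is back on its pins. The final camera check looked right, but no verdict came back.

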